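# Clamp a ring mould in the bench press with the hex key

### The job

Push the ring mould along its guides fully home against the press's back stop. Then take the hex key from its stand, feel its tip through the bore on top of the press and fully down into the recessed hex socket, and turn it clockwise, regrasping as needed, until the pressure plate bears firmly on the mould. Leave the key standing in the socket and do not disturb the other things on the counter.

Things in the scene. Friction and masses are not known exactly. Their poses are not given: they have to be found in the camera images.
- press: grey bench mould press, fixed. Origin on the counter under the screw axis; z up, x = way the mould is pushed in. Base plate 10 mm thick, x -165 to 80, y +-70 mm. Guide rails 10 mm high on it, inner faces y +-42 mm, x -155 to 70. Back stop's face at x 70 mm, 30 mm up. Bridge over it x +-25, y +-68 mm, top 102 mm above the counter, posts at y +-52 to 68 mm
- press_bore (a point): centre of the bore's mouth on top of the bridge, 102 mm above the counter. Plain round vertical bore, 23.5 mm diameter, 3 mm chamfer, 16 mm deep, with the hex socket at its bottom. Axes as the press
- press_hex (a point): centre of the hex socket's mouth at the bore's bottom, 86 mm above the counter; axes as the press, does not turn. Socket 19.2 mm across flats, 18 mm deep, flat floor, in the head of the steel clamp screw (vertical axis). The screw's start angle is not told: press the key lightly and turn it till it drops in (fits every 60 degrees, within about 7 either way)
- press_seat (a point): where the origin of the mould lies when it is fully home: on the base plate under the screw, 10 mm up. Axes as the press
- platen: steel pressure plate 46 x 76 x 8 mm under the bridge. Origin at the centre of its underside: 40 mm above the counter on the mould, up to 49 mm when open. The screw, turned clockwise seen from above, lowers it 2.2 mm per rad: 3 to 4.1 rad from the start to the mould, at about 0.2 N m, then quickly stiffer; it stays where it is left
- mould: two-part ring mould in an aluminium chase with a white middle layer, 140 (x) x 80 (y) x 30 mm high, about 0.6 kg, loose between the guide rails, pulled out 50 to 85 mm towards -x of the press. Origin at the centre of its underside, x as the press. Home, its near end stands 45 mm out of the bridge
- key: hex key, 114 mm tall, 0.22 kg, standing upright in the stand. Origin at the centre of its tip, z up along its shaft. Smooth oiled steel hex shaft 18 mm across flats (20.8 mm across corners; two flats face +-x of the key), tip slightly tapered over 2 mm, 80 mm of it below the grip
- key_grip (a point): centre of the key's black square grip, 36 x 36 mm and 34 mm high, 97 mm above the tip; sides face x and y of the key
- stand: grey plastic block 85 x 85 x 50 mm, fixed, with a 23.5 mm round hole, 44 mm deep (floor 6 mm above the counter), in which the key stands loosely. Origin under its centre
- cube: clear acrylic display cube, 60 mm, bystander, origin at the centre of its underside
- cup: white silicone mixing cup, 64 mm wide, 60 mm high, bystander, origin under its centre
- bottle: amber resin bottle, 56 mm wide, 130 mm high, bystander, origin under its centre
- bangle: green cured resin ring, 72 mm wide, 14 mm high, bystander, origin under its centre
- pick: stainless steel dental pick, 165 mm long, 8 mm thick, lying, bystander, origin near its middle

How it is judged:
On the way, in this order (a step that is already met when the one before it is completed fails the run):
1. the mould is fully home against the back stop (x of mould in the frame of press_seat above -0.004 m), for 0.2 s.
2. the key's tip is down in the hex socket (z of key in the frame of press_hex below -0.01 m and horizontal distance between key and press_hex below 0.004 m), for 0.2 s.
3. the pressure plate bears on the mould (contact force between platen and mould above 8 N), for 0.2 s.
At the end, for the whole second after the job is handed in: The mould is within 4 mm of the back stop, the pressure plate presses on it with more than 8 N, and the key stands at rest, let go, at least 10 mm deep in the hex socket, within about 8 degrees of upright (all of step 2 and x of mould in the frame of press_seat above -0.004 m and contact force between platen and mould above 8 N and angle between key's own z axis and vertical below 0.15 rad and linear speed of key below 0.02 m/s); the robot touches nothing.
It fails at once if a bystander (cube, cup, bottle, resin ring or pick) is shifted by more than 30 mm (distance of any of cube, cup, bottle, bangle, pick from where it was at the start of the episode above 0.03 m).
It also fails if it takes over 72 s, if anything falls off the work surface, if the arm or the gripper's body presses on something with over 40 N, if the wrist force passes 120 N, or if a joint passes its speed limit or range.

### The arm

A 6-joint arm with a two-finger parallel gripper is mounted at the origin on the work surface. World frame = base frame: x ahead of the robot, y to its left, z up, the work surface at z = 0. Lengths are in m, angles in rad, forces in N, time in s.
With the tool pointing down it reaches from about 0.35 to 0.775 m from the base axis. Payload 7.3 kg.
Tool frame: the origin (TCP) lies at the very end of the fingers, on their centre line; the grasp point (between the pads) lies 19 mm behind it (grip_point_offset is the z of the grasp point in the tool frame, in m); z points along the fingers, y is the line along which they close (so a half turn about z gives the same grasp; the last joint's range is limited). The gripper opens to 92 mm and grips with 3 to 60 N. Pads are 19 mm wide; open, the fingers measure 130 mm over their backs; the gripper's body (75 mm by 190 mm) begins 47 mm behind the grasp point.
Start: joints at [1.19, 0.342, 1.524, -0, 1.275, -0.146], TCP at [0.122, 0.511, 0.197] pointing down, gripper open.
Joint ranges: [-2.53, 2.53], [-0.77, 2.02], [0.04, 2.7], [-1, 4.14], [0.28, 2.66], [-3.11, 3.11]. Speed limits (rad/s): [2.57, 2.57, 3.14, 3.14, 3.14, 3.14].

### API

Orientations are given as a unit quaternion [x, y, z, w].
In Python, from cell import * gives the robot as it stands.
- The arm moves only by the tool play_rows, never from a script. Its argument "rows" is a list of rows, each an object with "xyz": the shift along the tool's x, y, z in mm, a list of three; "spin": the turn about the tool's z in rad; "claw": the opening, from 0 (shut) to 1 (fully open). In form: [{"xyz": [x, y, z], "spin": spin, "claw": claw}, ...]. A call has exactly 10 rows; each row shifts and turns the commanded pose from where the row before left it, along the tool's axes as they then stand; what a row does not reach is not made up. A row lasts 1/8 s, in which the tool goes at most 62.5 mm and 10.7 degrees, less where a joint would pass 70% of its speed; a pose out of reach is approached as far as the arm can. A call with a gripper value outside its range is refused whole. The fingers move at their own pace and stop on an object; "newtons" is the grip in N (left out, the last holds). Time passes only in rows, so rows that do not move let the fingers close, or fill a call up. It gives the time, the measured TCP pose, the force, the opening and the grip force at its end, in the units of the state.
- get_state(): the state, without advancing time (a new reading comes with each control period).
- read_camera(name): name is "scene" or "top"; returns the picture (420x560x3 uint8, red, green, blue); there is no depth.
- camera_info(name): a dict with "K" (3x3 intrinsics, pixels), "world_to_cam" (4x4, takes a point from world to camera coordinates). Camera axes: x right, y down, z forward; pixel columns grow to the right and rows downward; lengths in m; the calibration is good to about 2 mm. A picture is of the moment at which its call begins. camera_info takes no time and is no camera call.
- hand_in(): hands the job in; it is judged then, once.
The state is a dict: "time": time; "qpos": joint angles; "qd": joint speeds; "tau": joint torques, N m; "tcp_pos": TCP position; "tcp_rot": TCP orientation; "wrist_force": force on the tool from outside, world axes, zero at the start; "torque": the same for the moment, N m; "opening": finger opening in m; "grasp_force": force on a finger pad.
Only numpy, scipy, OpenCV 4.12 (cv2) and the standard library are available. Lean on these libraries where they do the work, as an engineer would, in place of code of your own. Each camera call takes 0.05 s, during which the arm holds its last target. There are 200 camera calls.

## Working session

There is one attempt and no reset: what is moved stays moved. The work goes in short steps, Python scripts to look and compute and a tool call to move; the robot and the scene stay as the last step left them, time stands still between calls to the robot, and variables do not carry over. Pictures are saved under pics/ and viewed, at most 10 in all, crops included, and the job is handed in when it is done.

Besides the shell and the picture viewer there is one more tool, called after "Emit:" by a JSON object that holds its "method" and its "body". play_rows: Moves the arm, as the interface text tells. Its arguments: {"type":"object","properties":{"rows":{"type":"array","items":{"type":"object","properties":{"xyz":{"type":"array","items":{"type":"number"}},"spin":{"type":"number"},"claw":{"type":"number"}}}},"newtons":{"type":"number"}},"required":["rows"]}

```bash
mkdir -p pics; ls
python3 - <<'E'
from cell import *
import cv2
for n in("top","scene"):
    im=read_camera(n); cv2.imwrite(f"pics/{n}0.png",im[:,:,::-1]); c=camera_info(n); print(n,c["K"],c["world_to_cam"])
s=get_state();print(s)
E
```

```text
pics
top [[425.51274344   0.         286.58957393]
 [  0.         425.51274344 209.88673055]
 [  0.           0.           1.        ]] [[-0.0040223  -0.99988273  0.01477626 -0.04147155]
 [-0.98789024  0.00168133 -0.15514522  0.58965212]
 [ 0.15510219 -0.01522136 -0.98778116  0.96724055]
 [ 0.          0.          0.          1.        ]]
scene [[443.67580195   0.         279.41130493]
 [  0.         443.67580195 213.78284164]
 [  0.           0.           1.        ]] [[ 0.7544557   0.65633125 -0.00508786 -0.43362194]
 [ 0.51935113 -0.60170049 -0.60682034 -0.25129317]
 [-0.40133652  0.45517667 -0.79482274  1.22867279]
 [ 0.          0.          0.          1.        ]]
{'time': 0.1, 'qpos': array([ 1.18999717e+00,  3.42698329e-01,  1.52491148e+00,  4.81592132e-06,
        1.27539538e+00, -1.46002306e-01]), 'qd': array([ 0.00129218, -0.00287357, -0.00250807,  0.00134089, -0.00060085,
       -0.00147907]), 'tau': array([ 2.05555436e-03, -4.31999123e+01, -2.44698268e+01,  7.20505044e-02,
        5.24797000e-02, -4.07951450e-05]), 'tcp_pos': array([0.12196723, 0.51022651, 0.19659448]), 'tcp_rot': array([ 1.17129610e-01,  9.93116386e-01, -6.81310671e-04, -1.86111931e-04]), 'wrist_force': array([ 0.50392851, -0.19687143, -0.48898014]), 'torque': array([ 0.03706165,  0.00947538, -0.0008239 ]), 'grasp_force': 0.0, 'opening': 0.09176273674778364}
```

View pics/top0.png

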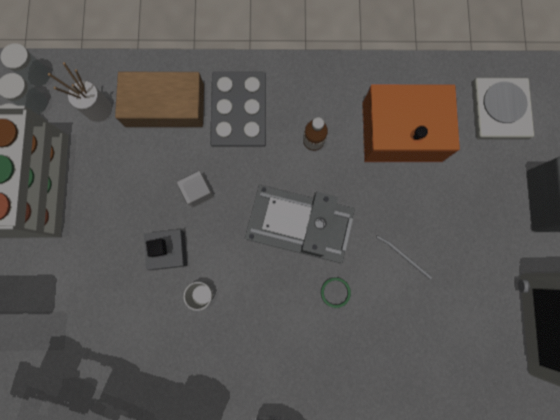

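View pics/scene0.png

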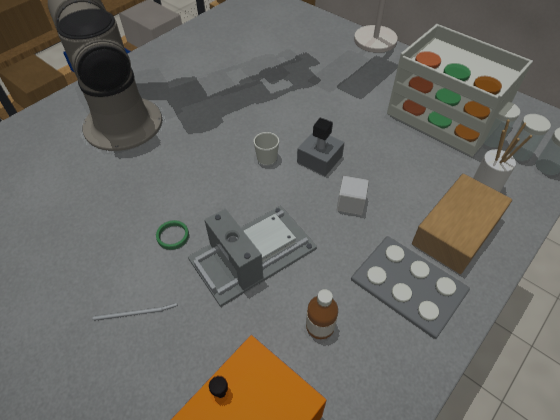

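The press lies in the top view around (302,223), with its bore near (320,224) and the mould to the left of the bridge. The stand is at (165,250), with the black key grip at (157,247). In the scene view the bore is near (232,237) and the grip near (322,129). Next I'll enlarge both areas.

Run:
```python
import cv2,numpy as np
def crop(n,x,y,w,h,s):
    im=cv2.imread(f"pics/{n}0.png")[y:y+h,x:x+w]
    im=cv2.convertScaleAbs(im,alpha=1.6)
    im=cv2.resize(im,None,fx=s,fy=s,interpolation=cv2.INTER_CUBIC)
    for k in range(0,w,10): cv2.putText(im,str(x+k),(k*s,8),0,.3,(0,255,255)); im[:14,k*s]=(0,255,255)
    for k in range(0,h,10): cv2.putText(im,str(y+k),(0,k*s+4),0,.3,(0,255,255))
    return im
cv2.imwrite("pics/c1.png",crop("top",240,175,120,95,6))
a=crop("top",140,220,50,60,8);b=crop("scene",295,110,50,60,8)
cv2.imwrite("pics/c2.png",np.hstack([a,b]))
cv2.imwrite("pics/c3.png",crop("scene",185,200,135,105,5))
```

```text
(no output)
```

View pics/c1.png

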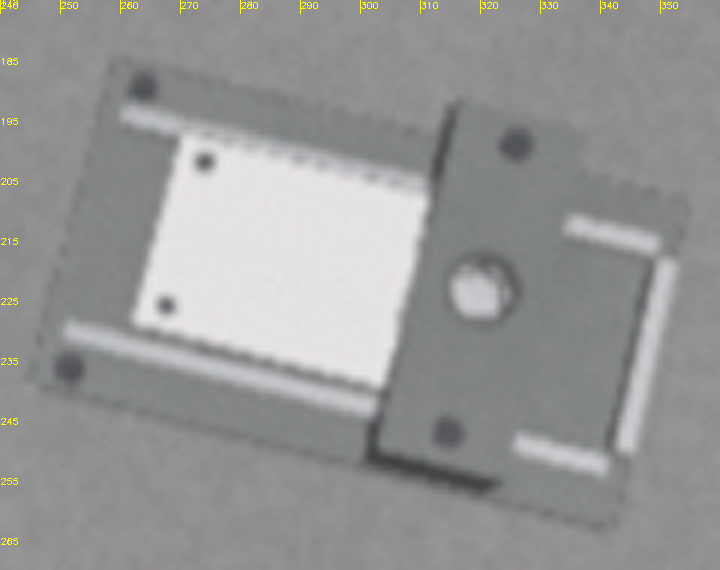

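View pics/c2.png

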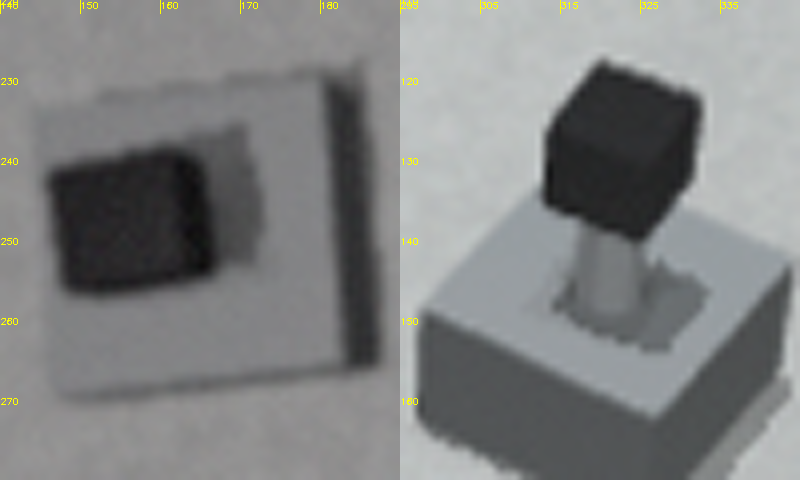

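View pics/c3.png

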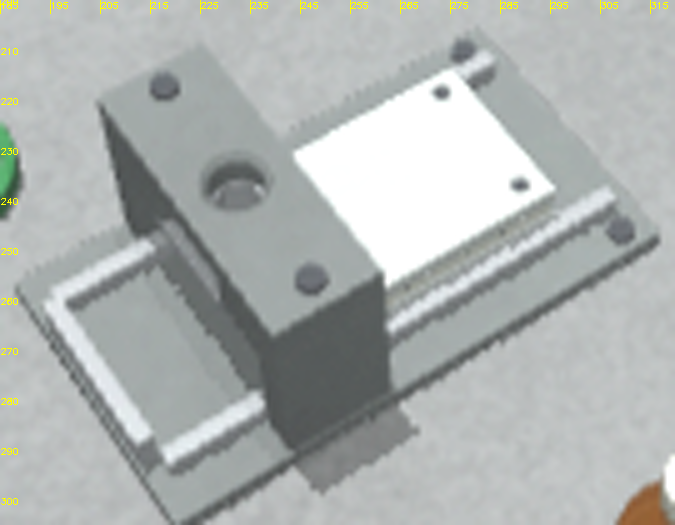

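```bash
cat > fit.py <<'E'
from cell import *
import numpy as np
from scipy.optimize import least_squares
from scipy.spatial.transform import Rotation as R
C={n:camera_info(n) for n in("top","scene")}
def proj(n,P):
    c=C[n];q=(c["world_to_cam"]@np.append(P,1))[:3];q=c["K"]@q;return q[:2]/q[2]
def fit(obs,x0,tilt=False):
    # obs: (cam,(local mm),(u,v))
    def T(p,l):
        l=np.array(l)/1e3
        r=R.from_euler('z',p[2])
        if tilt: r=R.from_rotvec([p[3],p[4],0])*r
        return r.apply(l)+[p[0],p[1],p[5] if tilt else 0]
    f=lambda p:np.concatenate([proj(n,T(p,l))-uv for n,l,uv in obs]+([np.array(p[3:5])*5] if tilt else []))
    s=least_squares(f,x0,loss='soft_l1');return s.x,f(s.x)[:2*len(obs)].reshape(-1,2)
t1=lambda x,y:(240+x/6-.4,175+y/6-.4); s3=lambda x,y:(185+x/5-.4,200+y/5-.4)
t2=lambda x,y:(140+x/8-.4,220+y/8-.4); s2=lambda x,y:(295+x/8-.4,110+y/8-.4)
E
cat > m.py <<'E'
from fit import *
np.set_printoptions(precision=4,suppress=True)
o=[("top",(-165,70,10),t1(112,58)),("top",(-165,-70,10),t1(35,387)),("top",(80,70,10),t1(690,203)),("top",(80,-70,10),t1(613,530)),
("top",(0,0,102),t1(483,290)),
("scene",(25,-68,102),s3(97,102)),("scene",(-25,-68,102),s3(203,45)),("scene",(-25,68,102),s3(383,272)),("scene",(25,68,102),s3(273,335)),
("scene",(80,-70,10),s3(15,290)),("scene",(-165,70,10),s3(660,238)),("scene",(-165,-70,10),s3(478,25)),("scene",(0,0,102),s3(236,186))]
p,r=fit(o,[.5,-.1,-1.7]);print("press",p);print(r.T)
o=[("top",(-50,40,40),t1(182,133)),("top",(-50,-40,40),t1(133,322)),("scene",(-50,-40,40),s3(455,70)),("scene",(-50,40,40),s3(555,187))]
for n,l,uv in o:
    f=lambda q:proj(n,R.from_euler('z',p[2]).apply(np.array([q[0],q[1],.04]))+[p[0],p[1],0])-uv
    print("mould near end, press frame",least_squares(f,[-.1,0]).x)
o=[("top",(42.5,-42.5,50),t2(345,365)),("top",(-42.5,42.5,50),t2(32,105)),("top",(42.5,42.5,50),t2(322,72)),("top",(-42.5,-42.5,50),t2(62,402)),
("scene",(-42.5,42.5,50),s2(390,262)),("scene",(42.5,-42.5,50),s2(15,310)),("scene",(42.5,42.5,50),s2(258,418))]
# local x image-right in top
best=min((fit(o,[.45,.2,a]) for a in np.arange(-3.1,3.1,.5)),key=lambda z:np.abs(z[1]).sum());print("stand",best[0]);print(best[1].T)
h=18
# grip: local x = top-image right
o=[("top",(-h,h,120),t2(48,172)),("top",(-h,-h,120),t2(64,295)),("top",(h,h,120),t2(178,150)),("top",(h,-h,120),t2(197,280)),
("top",(h,h,86),t2(200,155)),("top",(h,-h,86),t2(215,272))]
S=[(207,60),(300,97),(235,162),(145,130)]
best=None
for k in range(4):
    L=[(-h,h),(-h,-h),(h,-h),(h,h)]
    o2=o+[("scene",(*L[(k+i)%4],120),s2(*S[i])) for i in range(4)]+[("scene",(*L[(k+i)%4],86),s2(*q)) for i,q in ((1,(290,182)),(2,(242,240)),(3,(143,205)))]
    for tl in(0,1):
        b=fit(o2,[.42,.22,-1.5]+[0,0,0]*tl,tl);print(k,tl,b[0],np.abs(b[1]).mean())
        if np.abs(b[1]).mean()<.8: print(b[1].T)
E
python3 m.py
```

```text
press [ 0.5527 -0.1172 -1.8152]
[[ 0.2501 -1.1663 -0.1635  0.3487 -0.0421 -0.4719 -0.377   0.0755 -0.2062
  -0.9769  0.2841 -0.1637 -0.2375]
 [-0.2562 -0.5853 -1.0702 -0.2831 -0.7336 -0.4388 -0.2546  0.1787  0.6642
  -1.2545 -1.2623  0.277  -0.4332]]
mould near end, press frame [-0.1275  0.0402]
mould near end, press frame [-0.1277 -0.0384]
mould near end, press frame [-0.1292 -0.0358]
mould near end, press frame [-0.1283  0.0404]
stand [ 0.4971  0.2443 -1.4472]
[[ 0.5635  0.1007  0.1675 -0.846   0.3678  0.1862 -0.3336]
 [-0.2827  0.5624  0.1498 -0.2033 -0.598   0.0947  0.4368]]
0 0 [ 0.4969  0.2449 -1.4047] 5.010288756134073
0 1 [ 0.5898  0.2444 -1.7649 -0.0098 -1.0109  0.0508] 3.5149071898361233
1 0 [ 0.4966  0.2453 -1.4436] 4.077174227736558
1 1 [ 0.5006  0.2402 -1.4566 -0.0448 -0.0357 -0.0003] 4.035055801409317
2 0 [ 0.4957  0.2442 -1.298 ] 4.39982782068163
2 1 [ 0.5104  0.1493 -1.38   -1.1789 -0.1603  0.0655] 2.5727639382481815
3 0 [ 0.4971  0.2449 -1.4307] 2.6177466095627273
3 1 [ 0.5212  0.2452 -1.5272 -0.0062 -0.2226 -0.0001] 2.4571691382913974
```

```bash
sed -i 's/L=\[(-h,h),(-h,-h),(h,-h),(h,h)\]/L=[(-h,h),(h,h),(h,-h),(-h,-h)]/' m.py; python3 m.py | sed -n '/^0 0/,$p'
python3 -c "
from fit import *
s=get_state();print(R.from_quat(s['tcp_rot']).as_matrix().round(3))"
```

```text
0 0 [ 0.4952  0.2463 -0.749 ] 4.2713957576870705
0 1 [ 0.5333  0.2594 -1.2791  0.1124 -0.3353  0.0032] 4.058612712468131
1 0 [ 0.498   0.2455 -1.5321] 5.942991027589937
1 1 [ 0.54    0.2216 -1.7407 -0.239  -0.4143  0.008 ] 5.599651580444681
2 0 [ 0.4968  0.2445 -1.5214] 4.827050690193281
2 1 [ 0.4851  0.1794 -1.9251 -0.5914  0.1481  0.0245] 4.058638449821683
3 0 [ 0.4966  0.245  -1.402 ] 0.7332006382366731
[[-0.6035 -0.5698 -0.3232 -0.5706  1.0835  1.2848 -1.2382  0.5758  1.5976
  -0.7528  0.5595 -0.3845 -1.2541]
 [-0.6525  0.3883 -0.7263 -0.6035  0.0178  1.1968 -0.8955 -0.3335  0.422
  -0.9554 -0.1314  1.4624  0.4799]]
3 1 [ 0.5029  0.2516 -1.4367  0.057  -0.0579 -0.0005] 0.6334331958530256
[[-0.4202 -0.6573  0.143  -0.4176  0.6919  0.5781 -1.1771  0.4206  0.9304
  -1.1527  1.5423  0.1196 -0.5032]
 [-0.6902  0.4789 -0.1511  0.0813 -0.2997  0.9776 -0.6508 -0.5537  0.5837
  -0.3381 -0.4204  1.526   0.9637]]
[[-0.973  0.233 -0.001]
 [ 0.233  0.973 -0.001]
 [ 0.    -0.001 -1.   ]]
```

The fits agree to about 1 px. The press is at (0.553, -0.117) with yaw -1.815, and the mould's near end is at press x ≈ -128 mm, so it has about 58 mm to travel. The key is at (0.497, 0.245) with its sides at yaw ≈ 0.15 (mod 90°). I'll turn the gripper crosswise, close it and start the push.

```bash
cat > to.py <<'E'
import sys
from fit import *
# to.py x y z yaw : tool-frame shift (mm) to the target, and spin to bring tool x to yaw
s=get_state();Rm=R.from_quat(s['tcp_rot']).as_matrix()
a=[float(v) for v in sys.argv[1:]]
yaw=np.arctan2(Rm[1,0],Rm[0,0])
print("t",round(s['time'],2),"tcp",s['tcp_pos'].round(4),"yaw",yaw.round(4),"q",s['qpos'].round(2),"F",s['wrist_force'].round(1),"M",s['torque'].round(2),"open",round(s['opening'],4))
if a:
    d=np.array(a[:3])-s['tcp_pos'];print("shift now",(Rm.T@d*1e3).round(1))
    if len(a)>3:
        sp=-(a[3]-yaw);sp=(sp+np.pi)%(2*np.pi)-np.pi
        R2=Rm@R.from_euler('z',sp).as_matrix();print("spin",sp.round(3),"shift after spin",(R2.T@d*1e3).round(1))
E
python3 to.py .589 .028 .197 1.327
```

```text
t 0.1 tcp [0.122  0.5102 0.1966] yaw 2.9068 q [ 1.19  0.34  1.52  0.    1.28 -0.15] F [ 0.5 -0.2 -0.5] M [ 0.04  0.01 -0.  ] open 0.0918
shift now [-566.4 -360.3   -0. ]
spin 1.58 shift after spin [-355.2  569.6   -0. ]
```

Emit:
{"method": "play_rows", "body": {"rows": [{"xyz": [0, 0, 0], "spin": 0.175, "claw": 0}, {"xyz": [0, 0, 0], "spin": 0.175, "claw": 0}, {"xyz": [0, 0, 0], "spin": 0.175, "claw": 0}, {"xyz": [0, 0, 0], "spin": 0.175, "claw": 0}, {"xyz": [0, 0, 0], "spin": 0.175, "claw": 0}, {"xyz": [0, 0, 0], "spin": 0.175, "claw": 0}, {"xyz": [0, 0, 0], "spin": 0.175, "claw": 0}, {"xyz": [0, 0, 0], "spin": 0.175, "claw": 0}, {"xyz": [0, 0, 0], "spin": 0.18, "claw": 0}, {"xyz": [0, 0, 0], "spin": 0, "claw": 0}]}}

```text
time: 1.35
tcp_pos: [0.1221, 0.5104, 0.1969]
tcp_rot: [0.787, 0.616, -0.0, 0.0]
wrist_force: [0.5, -0.5, 0.8]
opening: 0.0009
grasp_force: 0.0
```

```bash
python3 to.py .589 .028 .197 1.327
```

```text
t 1.35 tcp [0.1221 0.5104 0.1969] yaw 1.3283 q [ 1.19  0.34  1.52 -0.    1.28  1.43] F [ 0.5 -0.5  0.8] M [-0.1   0.08 -0.02] open 0.0009
shift now [-3.562e+02  5.691e+02  1.000e-01]
spin 0.001 shift after spin [-3.554e+02  5.696e+02  1.000e-01]
```

Emit:
{"method": "play_rows", "body": {"rows": [{"xyz": [-32, 51, 0], "spin": 0, "claw": 0}, {"xyz": [-32, 51, 0], "spin": 0, "claw": 0}, {"xyz": [-32, 51, 0], "spin": 0, "claw": 0}, {"xyz": [-32, 51, 0], "spin": 0, "claw": 0}, {"xyz": [-32, 51, 0], "spin": 0, "claw": 0}, {"xyz": [-32, 51, 0], "spin": 0, "claw": 0}, {"xyz": [-32, 51, 0], "spin": 0, "claw": 0}, {"xyz": [-32, 51, 0], "spin": 0, "claw": 0}, {"xyz": [-32, 51, 0], "spin": 0, "claw": 0}, {"xyz": [-32, 51, 0], "spin": 0, "claw": 0}]}}

```text
time: 2.6
tcp_pos: [0.5408, 0.0752, 0.1971]
tcp_rot: [0.787, 0.617, 0.0, -0.0]
wrist_force: [0.6, -0.2, 0.2]
opening: 0.0007
grasp_force: 0.0
```

```bash
python3 to.py .589 .028 .024 1.327
```

```text
t 2.6 tcp [0.5408 0.0752 0.1971] yaw 1.331 q [-0.    0.38  1.47  0.    1.29  0.24] F [ 0.6 -0.2  0.2] M [-0.04  0.04 -0.02] open 0.0007
shift now [-34.5  58.1 173.1]
spin 0.004 shift after spin [-34.3  58.2 173.1]
```

Emit:
{"method": "play_rows", "body": {"rows": [{"xyz": [-17, 29, 0], "spin": 0, "claw": 0}, {"xyz": [-17, 29, 0], "spin": 0, "claw": 0}, {"xyz": [0, 0, 0], "spin": 0, "claw": 0}, {"xyz": [0, 0, 50], "spin": 0, "claw": 0}, {"xyz": [0, 0, 50], "spin": 0, "claw": 0}, {"xyz": [0, 0, 45], "spin": 0, "claw": 0}, {"xyz": [0, 0, 28], "spin": 0, "claw": 0}, {"xyz": [0, 0, 0], "spin": 0, "claw": 0}, {"xyz": [-6, 0, 0], "spin": 0, "claw": 0}, {"xyz": [-6, 0, 0], "spin": 0, "claw": 0}]}}

```text
time: 3.85
tcp_pos: [0.5858, 0.0179, 0.026]
tcp_rot: [0.788, 0.616, 0.001, 0.001]
wrist_force: [-1.0, -0.4, 0.1]
opening: 0.0006
grasp_force: 0.0
```

```bash
python3 to.py .5719 -.0401 .024 1.327
```

```text
t 3.85 tcp [0.5858 0.0179 0.026 ] yaw 1.3277 q [-0.1   0.63  1.56  0.    0.95  0.14] F [-1.  -0.4  0.1] M [-0.08  0.09  0.01] open 0.0006
shift now [-59.7   0.5   1.9]
spin 0.001 shift after spin [-59.7   0.5   1.9]
```

Emit:
{"method": "play_rows", "body": {"rows": [{"xyz": [-6, 0, 0], "spin": 0, "claw": 0}, {"xyz": [-6, 0, 0], "spin": 0, "claw": 0}, {"xyz": [-6, 0, 0], "spin": 0, "claw": 0}, {"xyz": [-6, 0, 0], "spin": 0, "claw": 0}, {"xyz": [-6, 0, 0], "spin": 0, "claw": 0}, {"xyz": [-6, 0, 0], "spin": 0, "claw": 0}, {"xyz": [-6, 0, 0], "spin": 0, "claw": 0}, {"xyz": [-6, 0, 0], "spin": 0, "claw": 0}, {"xyz": [-4, 0, 0], "spin": 0, "claw": 0}, {"xyz": [-2, 0, 0], "spin": 0, "claw": 0}]}}

```text
time: 5.1
tcp_pos: [0.5718, -0.0344, 0.0242]
tcp_rot: [0.788, 0.616, 0.0, -0.0]
wrist_force: [0.2, 0.1, 0.1]
opening: -0.0002
grasp_force: 0.0
```

```bash
python3 to.py .5719 -.0401 .024 1.327
```

```text
t 5.1 tcp [ 0.5718 -0.0344  0.0242] yaw 1.3265 q [-0.19  0.61  1.6   0.    0.93  0.05] F [0.2 0.1 0.1] M [-0.17  0.09  0.03] open -0.0002
shift now [-5.5  1.5  0.2]
spin -0.0 shift after spin [-5.5  1.5  0.2]
```

Emit:
{"method": "play_rows", "body": {"rows": [{"xyz": [-2, 0, 0], "spin": 0, "claw": 0}, {"xyz": [-2, 0, 0], "spin": 0, "claw": 0}, {"xyz": [-2, 0, 0], "spin": 0, "claw": 0}, {"xyz": [-1, 0, 0], "spin": 0, "claw": 0}, {"xyz": [-1, 0, 0], "spin": 0, "claw": 0}, {"xyz": [-1, 0, 0], "spin": 0, "claw": 0}, {"xyz": [0, 0, 0], "spin": 0, "claw": 0}, {"xyz": [0, 0, 0], "spin": 0, "claw": 0}, {"xyz": [0, 0, 0], "spin": 0, "claw": 0}, {"xyz": [0, 0, 0], "spin": 0, "claw": 0}]}}

```text
time: 6.35
tcp_pos: [0.5697, -0.0429, 0.0242]
tcp_rot: [0.788, 0.616, 0.0, -0.0]
wrist_force: [0.4, -0.5, 0.2]
opening: 0.0004
grasp_force: 0.0
```

```bash
python3 to.py .5719 -.0401 .024 1.327;python3 - <<'E'
from cell import *
import cv2
for n in ("top","scene"):
    cv2.imwrite(f"pics/{n}1.png",read_camera(n)[:,:,::-1])
a=cv2.imread("pics/scene1.png")[200:305,185:320]
cv2.imwrite("pics/c4.png",cv2.resize(cv2.convertScaleAbs(a,alpha=1.6),None,fx=5,fy=5,interpolation=cv2.INTER_CUBIC))
E
```

```text
t 6.35 tcp [ 0.5697 -0.0429  0.0242] yaw 1.3268 q [-0.21  0.61  1.6   0.    0.93  0.03] F [ 0.4 -0.5  0.2] M [-0.09  0.1   0.04] open 0.0004
shift now [3.2 1.5 0.2]
spin -0.0 shift after spin [3.2 1.5 0.2]
```

View pics/c4.png

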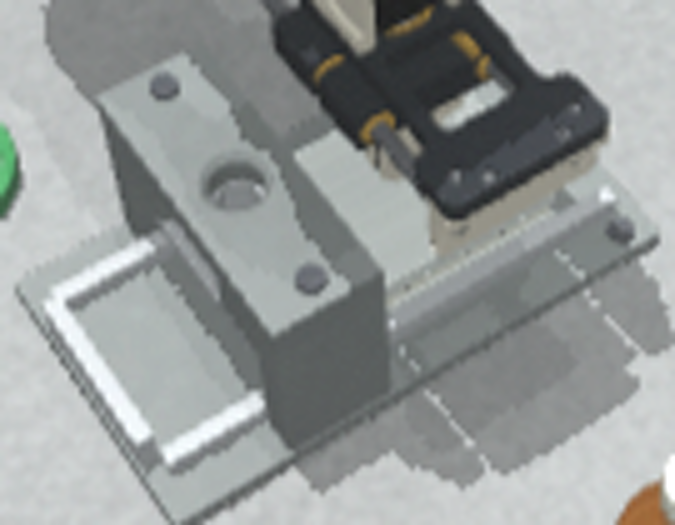

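This crop shows the bay between the bridge and the stop still empty, around (130,370), so the mould is not home. I'll look at the full picture.

Run:
```python
import cv2,numpy as np
a=cv2.imread("pics/top1.png")[150:280,200:380];b=cv2.imread("pics/scene1.png")[110:300,180:360]
f=lambda a,s:cv2.resize(cv2.convertScaleAbs(a,alpha=2),None,fx=s,fy=s,interpolation=cv2.INTER_CUBIC)
A=f(a,2.2);B=f(b,2.2);h=max(A.shape[0],B.shape[0])
cv2.imwrite("pics/c5.png",np.hstack([np.pad(z,((0,h-z.shape[0]),(0,0),(0,0))) for z in(A,B)]))
```

```text
(no output)
```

View pics/c5.png

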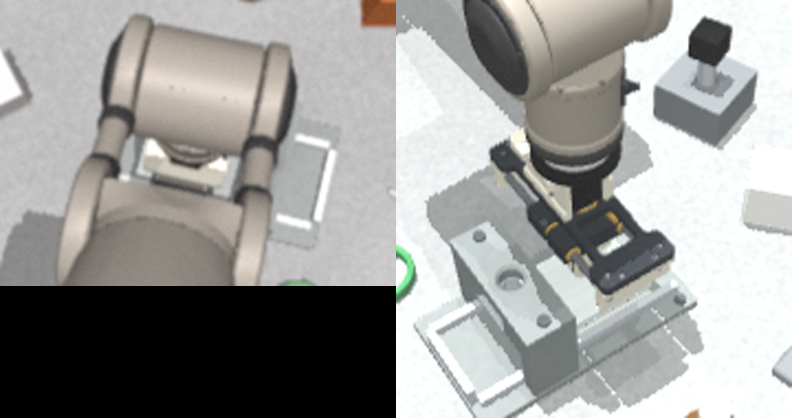

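The gripper hides the mould's near end, so I'll check by projecting where the mould's edges and the TCP should appear.

Run:
```python
from fit import *
import cv2
p=[.5527,-.1172,-1.8152]
W=lambda x,y,z:R.from_euler('z',p[2]).apply(np.array([x,y,z])/1e3)+[p[0],p[1],0]
s=get_state();d=R.from_euler('z',-p[2]).apply(s['tcp_pos']-[p[0],p[1],0]);print("tcp press",d.round(4))
a=cv2.imread("pics/scene0.png").astype(int);b=cv2.imread("pics/scene1.png").astype(int)
ims=[cv2.resize(cv2.convertScaleAbs(np.uint8(i[195:305,180:325]),alpha=1.6),None,fx=2.7,fy=2.7,interpolation=cv2.INTER_CUBIC) for i in (a,b)]
def poly(im,P,c):
    q=np.array([(proj("scene",W(*v))+.4-[180,195])*2.7 for v in P]).astype(int);cv2.polylines(im,[q],True,c,1)
m=lambda x0,x1:[(x0,-40,40),(x0,40,40),(x1,40,40),(x1,-40,40)]
poly(ims[0],m(-128,12),(0,0,255));poly(ims[1],m(-128,12),(0,0,255));poly(ims[1],m(-70,70),(0,255,0))
for z in(24,90): poly(ims[1],[(d[0]*1e3+u,d[1]*1e3+v,z) for u,v in((-9,-19),(9,-19),(9,19),(-9,19))],(255,0,0))
cv2.imwrite("pics/c6.png",np.hstack(ims))
print(np.abs(a-b)[240:290,200:235].mean())
```

```text
tcp press [-0.0762 -0.0015  0.0242]
6.386285714285714
```

View pics/c6.png

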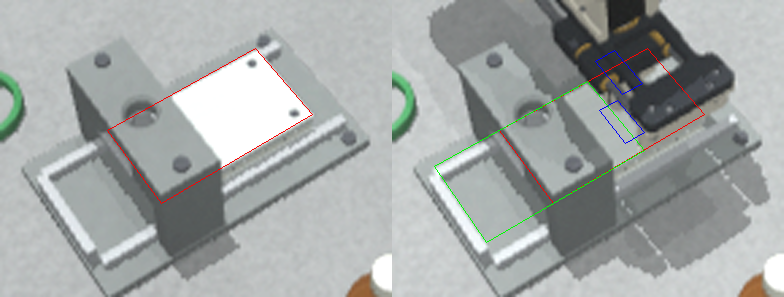

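The TCP reads press x -76 mm, yet the bay is empty, so I'll lift clear and look properly.

Emit:
{"method": "play_rows", "body": {"rows": [{"xyz": [10, 0, 0], "spin": 0, "claw": 0}, {"xyz": [10, 0, -30], "spin": 0, "claw": 0}, {"xyz": [30, 0, -50], "spin": 0, "claw": 0}, {"xyz": [40, 0, -40], "spin": 0, "claw": 0}, {"xyz": [50, 0, 0], "spin": 0, "claw": 0}, {"xyz": [50, 0, 0], "spin": 0, "claw": 0}, {"xyz": [20, 0, 0], "spin": 0, "claw": 0}, {"xyz": [0, 0, 0], "spin": 0, "claw": 0}, {"xyz": [0, 0, 0], "spin": 0, "claw": 0}, {"xyz": [0, 0, 0], "spin": 0, "claw": 0}]}}

```text
time: 7.7
tcp_pos: [0.6204, 0.1593, 0.1443]
tcp_rot: [0.788, 0.615, -0.0, 0.0]
wrist_force: [0.9, -0.5, 0.1]
opening: 0.0004
grasp_force: 0.0
```

```bash
python3 to.py
python3 - <<'E'
from cell import *
import cv2,numpy as np
for n in ("top","scene"): cv2.imwrite(f"pics/{n}2.png",read_camera(n)[:,:,::-1])
a=cv2.imread("pics/top2.png")[170:270,235:365];b=cv2.imread("pics/scene2.png")[195:305,180:325]
f=lambda a,s:cv2.resize(cv2.convertScaleAbs(a,alpha=1.6),None,fx=s,fy=s,interpolation=cv2.INTER_CUBIC)
A=f(a,2.8);B=f(b,2.8);h=max(A.shape[0],B.shape[0])
cv2.imwrite("pics/c7.png",np.hstack([np.pad(z,((0,h-z.shape[0]),(0,0),(0,0))) for z in(A,B)]))
E
```

```text
t 7.7 tcp [0.6204 0.1593 0.1443] yaw 1.3249 q [ 0.13  0.6   1.26 -0.    1.29  0.38] F [ 0.9 -0.5  0.1] M [-0.09  0.04 -0.02] open 0.0004
```

View pics/c7.png

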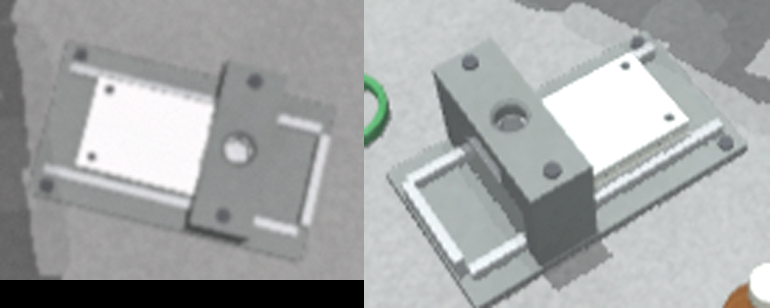

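The mould has not moved: its near end is still at about (269,197) in the top image. The fingers met no resistance, as if they had straddled it. I'll use the last picture to check the finger geometry against the state.

Run:
```python
from fit import *
import cv2
def panel(n,k,P,yaw,s,org,draw):
    im=cv2.imread(f"pics/{n}{k}.png")[org[1]:org[1]+300//s,org[0]:org[0]+400//s]
    im=cv2.resize(cv2.convertScaleAbs(im,alpha=1.7),(400,300),interpolation=cv2.INTER_CUBIC)
    r=R.from_euler('z',yaw)
    def poly(L,c):
        q=np.array([(proj(n,r.apply(np.array(v)/1e3)+P)+.4-org)*s for v in L]).astype(int);cv2.polylines(im,[q],True,c,1)
    if draw:
        rect=lambda x,y0,y1,z:[(-x,y0,z),(x,y0,z),(x,y1,z),(-x,y1,z)]
        for z in(0,66): poly(rect(9,-19,19,z),(255,0,0));poly(rect(9,46,65,z),(0,200,0));poly(rect(9,-65,-46,z),(0,200,0))
        poly(rect(37,-95,95,66),(0,0,255))
    return im
P2=np.array([.6204,.1593,.1443]);P1=np.array([.5697,-.0429,.0242])
def org(n,P,s):
    u=proj(n,P+[0,0,.03]);o=(u-[200/s,150/s]).astype(int);return np.clip(o,0,[560-400//s,420-300//s])
A=[panel("scene",2,P2,1.325,3,org("scene",P2,3),d) for d in(0,1)]
B=[panel("scene",1,P1,1.327,3,org("scene",P1,3),1),panel("top",2,P2,1.325,3,org("top",P2,3),1)]
cv2.imwrite("pics/c8.png",np.vstack([np.hstack(A),np.hstack(B)]))
```

```text
(no output)
```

View pics/c8.png

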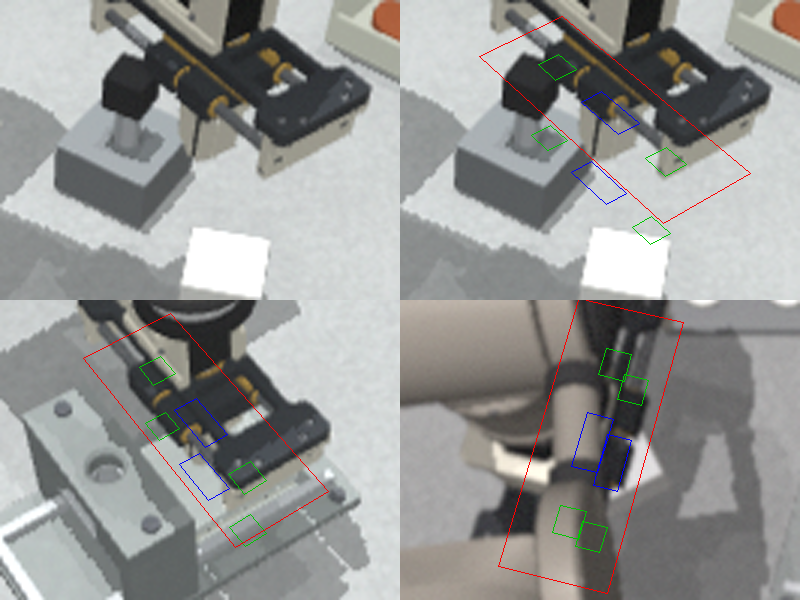

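This picture explains it. The real gripper appears about 15 px higher in the scene view than the reported pose predicts (the fingertips are at about (205,158) in the first panel, drawn box at about (200,182)). So the reported z seems to be about 40 mm too low, and the fingers passed over the mould. I'll confirm by touching the base plate (known height 10 mm) behind the mould.

Emit:
{"method": "play_rows", "body": {"rows": [{"xyz": [-45, 0, 0], "spin": 0, "claw": 0}, {"xyz": [-45, 2, 0], "spin": 0, "claw": 0}, {"xyz": [-45, 0, 0], "spin": 0, "claw": 0}, {"xyz": [0, 0, 0], "spin": 0, "claw": 0}, {"xyz": [0, 0, 40], "spin": 0, "claw": 0}, {"xyz": [0, 0, 40], "spin": 0, "claw": 0}, {"xyz": [0, 0, 30], "spin": 0, "claw": 0}, {"xyz": [0, 0, 10], "spin": 0, "claw": 0}, {"xyz": [0, 0, 0], "spin": 0, "claw": 0}, {"xyz": [0, 0, 0], "spin": 0, "claw": 0}]}}

```text
time: 9.05
tcp_pos: [0.5908, 0.0295, 0.0257]
tcp_rot: [0.788, 0.616, 0.001, 0.001]
wrist_force: [0.3, 0.2, 0.2]
opening: 0.0007
grasp_force: 0.0
```

Emit:
{"method": "play_rows", "body": {"rows": [{"xyz": [0, 0, 2], "spin": 0, "claw": 0}, {"xyz": [0, 0, 2], "spin": 0, "claw": 0}, {"xyz": [0, 0, 2], "spin": 0, "claw": 0}, {"xyz": [0, 0, 2], "spin": 0, "claw": 0}, {"xyz": [0, 0, 2], "spin": 0, "claw": 0}, {"xyz": [0, 0, 1], "spin": 0, "claw": 0}, {"xyz": [0, 0, 1], "spin": 0, "claw": 0}, {"xyz": [0, 0, 1], "spin": 0, "claw": 0}, {"xyz": [0, 0, 1], "spin": 0, "claw": 0}, {"xyz": [0, 0, 0], "spin": 0, "claw": 0}]}}

```text
time: 10.3
tcp_pos: [0.5896, 0.0294, 0.0101]
tcp_rot: [0.788, 0.616, -0.0, -0.0]
wrist_force: [-0.2, -0.5, 0.0]
opening: 0.0004
grasp_force: 0.0
```

```bash
python3 to.py .589 .028 .01 1.327
```

```text
t 10.3 tcp [0.5896 0.0294 0.0101] yaw 1.3268 q [-0.08  0.66  1.56  0.    0.93  0.16] F [-0.2 -0.5  0. ] M [-0.07  0.03  0.04] open 0.0004
shift now [-1.5 -0.3  0.1]
spin -0.0 shift after spin [-1.5 -0.3  0.1]
```

Emit:
{"method": "play_rows", "body": {"rows": [{"xyz": [0, 0, 2], "spin": 0, "claw": 0}, {"xyz": [0, 0, 2], "spin": 0, "claw": 0}, {"xyz": [0, 0, 2], "spin": 0, "claw": 0}, {"xyz": [0, 0, 2], "spin": 0, "claw": 0}, {"xyz": [0, 0, 2], "spin": 0, "claw": 0}, {"xyz": [0, 0, 2], "spin": 0, "claw": 0}, {"xyz": [0, 0, 2], "spin": 0, "claw": 0}, {"xyz": [0, 0, 2], "spin": 0, "claw": 0}, {"xyz": [0, 0, 2], "spin": 0, "claw": 0}, {"xyz": [0, 0, 2], "spin": 0, "claw": 0}]}}

```text
time: 11.55
tcp_pos: [0.5897, 0.0294, -0.0099]
tcp_rot: [0.788, 0.616, 0.0, -0.0]
wrist_force: [-0.4, -0.0, 0.2]
opening: 0.0003
grasp_force: 0.0
```

```bash
python3 to.py .589 .028 .01 1.327
python3 - <<'E'
from fit import *
import cv2
im=read_camera("scene");cv2.imwrite("pics/scene3.png",im[:,:,::-1])
a=cv2.imread("pics/scene2.png").astype(int);b=cv2.imread("pics/scene3.png").astype(int)
u=proj("scene",np.array([.589,.028,.04]));print(u)
E
```

```text
t 11.55 tcp [ 0.5897  0.0294 -0.0099] yaw 1.3268 q [-0.08  0.69  1.57  0.    0.88  0.16] F [-0.4 -0.   0.2] M [-0.08  0.04 -0.  ] open 0.0003
shift now [ -1.6  -0.4 -19.9]
spin -0.0 shift after spin [ -1.6  -0.4 -19.9]
[292.59808261 219.92997415]
```

Reported z is already below the counter with no contact, so the z reading is wrong. I'll keep feeling downward.

Emit:
{"method": "play_rows", "body": {"rows": [{"xyz": [0, 0, 2], "spin": 0, "claw": 0}, {"xyz": [0, 0, 2], "spin": 0, "claw": 0}, {"xyz": [0, 0, 2], "spin": 0, "claw": 0}, {"xyz": [0, 0, 2], "spin": 0, "claw": 0}, {"xyz": [0, 0, 2], "spin": 0, "claw": 0}, {"xyz": [0, 0, 1], "spin": 0, "claw": 0}, {"xyz": [0, 0, 1], "spin": 0, "claw": 0}, {"xyz": [0, 0, 1], "spin": 0, "claw": 0}, {"xyz": [0, 0, 1], "spin": 0, "claw": 0}, {"xyz": [0, 0, 1], "spin": 0, "claw": 0}]}}

```text
time: 12.85
tcp_pos: [0.5899, 0.0294, -0.0196]
tcp_rot: [0.788, 0.616, 0.001, 0.001]
wrist_force: [-16.7, 0.5, 48.2]
opening: 0.0006
grasp_force: 23.8
```

```bash
python3 to.py
```

```text
t 12.85 tcp [ 0.5899  0.0294 -0.0196] yaw 1.3273 q [-0.08  0.7   1.58 -0.    0.86  0.16] F [-16.7   0.5  48.2] M [-0.08  3.12  0.01] open 0.0006
```

Contact at reported z ≈ -0.019 on the 10 mm plate means the real fingertip z is about the reported z + 0.029. Next I'll check for an xy offset numerically from the beige fingertips in the scene images, using this height.

Run:
```python
from fit import *
import cv2
P=np.array([.6204,.1593,.1443]);s=3
u=proj("scene",P+[0,0,.03]);o=(u-[200/s,150/s]).astype(int);print("org",o)
im=cv2.imread("pics/scene2.png").astype(int);ref=cv2.imread("pics/scene0.png").astype(int)
# region of fingers: panel (175..240,90..175)
x0,x1,y0,y1=o[0]+55,o[0]+84,o[1]+28,o[1]+62
for y in range(y0,y1): print(y,' '.join(f"{im[y,x,2]:3d}" + ("*" if im[y,x,2]-im[y,x,0]>12 else " ") for x in range(x0,x1)))
print(x0)
for z in(0,.0295,.04):
  for a,b in((9.5,19),(9.5,-19),(-9.5,19),(-9.5,-19)):
    print(z,a,b,proj("scene",P+[0,0,z]+R.from_euler('z',1.325).apply([a/1e3,b/1e3,0])).round(1))
```

```text
org [279 100]
128  24   24   33   60*  24   23   25   26   27   28   29   29   28   29   28   27   28   30   42   51*  53*  23   25   24   24   25   27   28   27 
129  42   24   26   35   25   24   24   24   27   26   29   29   28   29   29   27   27   27   29   38   55*  53*  33   24   24   23   25   26   27 
130 104   60   27   41   24   25   23   24   24   24   27   29   27   29   27   29   28   27   27   28   35   48*  67*  32   24   24   24   23   27 
131 120  110  105   84   24   25   23   25   25   25   24   27   28   29   29   28   28   28   27   35   26   31   52*  56*  42   24   23   25   27 
132 121  122  120   77   26   26   25   25   23   25   25   25   28   28   28   27   30   58*  81*  73*  46*  25   30   43*  58*  43*  24   25   25 
133 123  121  121  111   84   25   25   24   26   25   25   24   24   27   25   35   80*  79*  77*  78*  61*  26   25   28   41*  51*  53*  24   25 
134 122  122  122  121  115   60   24   25   23   27   25   23   24   25   34   74*  87*  71*  57   64*  64*  27   26   24   30   57   78*  59   36 
135 123  123  121  120  119   82   74   34 
[... 3601 characters left out ...]
 122  121  121  121  121  122  123  120  120  122  123  121  120  121  121  122 
160  49   50   50   51   59   80   85   84   88  114  120  122  122  120  122  121  121  123  123  124  122  121  123  123  122  122  122  123  123 
161  49   49   51   58   80   84   85   87  114  121  119  119  121  121  122  123  121  121  125  124  124  122  124  124  122  122  122  122  122 
334
0 9.5 19 [342.5 153.5]
0 9.5 -19 [354.2 164. ]
0 -9.5 19 [335.6 157.1]
0 -9.5 -19 [347.2 167.8]
0.0295 9.5 19 [344.1 143.4]
0.0295 9.5 -19 [356. 154.]
0.0295 -9.5 19 [337.  147.1]
0.0295 -9.5 -19 [348.9 157.8]
0.04 9.5 19 [344.6 139.6]
0.04 9.5 -19 [356.7 150.3]
0.04 -9.5 19 [337.5 143.3]
0.04 -9.5 -19 [349.5 154.1]
```

The gap between the fingers and the left fingertip corner match the prediction with a z offset of 29.5 mm and no xy offset. From here on I use real z = reported z + 0.0295. I'll lift 20 mm (real z ≈ 25 mm) and push.

Emit:
{"method": "play_rows", "body": {"rows": [{"xyz": [0, 0, -10], "spin": 0, "claw": 0}, {"xyz": [0, 0, -10], "spin": 0, "claw": 0}, {"xyz": [-6, 0, 0], "spin": 0, "claw": 0}, {"xyz": [-6, 0, 0], "spin": 0, "claw": 0}, {"xyz": [-6, 0, 0], "spin": 0, "claw": 0}, {"xyz": [-6, 0, 0], "spin": 0, "claw": 0}, {"xyz": [-6, 0, 0], "spin": 0, "claw": 0}, {"xyz": [-6, 0, 0], "spin": 0, "claw": 0}, {"xyz": [-6, 0, 0], "spin": 0, "claw": 0}, {"xyz": [-6, 0, 0], "spin": 0, "claw": 0}]}}

```text
time: 14.1
tcp_pos: [0.5779, -0.0176, -0.0049]
tcp_rot: [0.788, 0.616, -0.0, -0.0]
wrist_force: [-0.1, 1.8, -2.3]
opening: 0.0003
grasp_force: 1.3
```

```bash
python3 to.py .5719 -.0401 -.005 1.327
```

```text
t 14.1 tcp [ 0.5779 -0.0176 -0.0049] yaw 1.3266 q [-0.16  0.66  1.6   0.    0.88  0.08] F [-0.1  1.8 -2.3] M [ 0.33 -0.01  0.01] open 0.0003
shift now [-23.3  -0.4   0.1]
spin -0.0 shift after spin [-23.3  -0.4   0.1]
```

Contact now shows a force of about 2 N, so the mould is sliding. There are about 23 mm to go.

Emit:
{"method": "play_rows", "body": {"rows": [{"xyz": [-5, 0, 0], "spin": 0, "claw": 0}, {"xyz": [-5, 0, 0], "spin": 0, "claw": 0}, {"xyz": [-5, 0, 0], "spin": 0, "claw": 0}, {"xyz": [-3, 0, 0], "spin": 0, "claw": 0}, {"xyz": [-2, 0, 0], "spin": 0, "claw": 0}, {"xyz": [-2, 0, 0], "spin": 0, "claw": 0}, {"xyz": [-2, 0, 0], "spin": 0, "claw": 0}, {"xyz": [-1, 0, 0], "spin": 0, "claw": 0}, {"xyz": [-1, 0, 0], "spin": 0, "claw": 0}, {"xyz": [0, 0, 0], "spin": 0, "claw": 0}]}}

```text
time: 15.35
tcp_pos: [0.5732, -0.0383, -0.0045]
tcp_rot: [0.788, 0.616, 0.003, -0.001]
wrist_force: [5.4, 20.7, -1.0]
opening: 0.0004
grasp_force: 10.6
```

```bash
python3 to.py .5719 -.0401 -.005 1.327
```

```text
t 15.35 tcp [ 0.5732 -0.0383 -0.0045] yaw 1.3263 q [-0.2   0.66  1.62  0.01  0.87  0.04] F [ 5.4 20.7 -1. ] M [ 3.28 -0.92  0.01] open 0.0004
shift now [-2.1 -0.9  0.5]
spin -0.001 shift after spin [-2.1 -0.9  0.5]
```

The push stopped at 21 N within 2 mm of the predicted home position. I'll retract, lift and check the mould from the images.

Emit:
{"method": "play_rows", "body": {"rows": [{"xyz": [8, 0, 0], "spin": 0, "claw": 0}, {"xyz": [12, 0, 0], "spin": 0, "claw": 0}, {"xyz": [10, 0, -40], "spin": 0, "claw": 0}, {"xyz": [0, 0, -60], "spin": 0, "claw": 0}, {"xyz": [0, 0, -50], "spin": 0, "claw": 0.5}, {"xyz": [50, 0, 0], "spin": 0, "claw": 1}, {"xyz": [50, 0, 0], "spin": 0, "claw": 1}, {"xyz": [50, 0, 0], "spin": -0.13, "claw": 1}, {"xyz": [0, 0, 0], "spin": -0.13, "claw": 1}, {"xyz": [0, 0, 0], "spin": -0.13, "claw": 1}]}}

```text
time: 16.6
tcp_pos: [0.6153, 0.133, 0.1451]
tcp_rot: [0.652, 0.759, -0.0, 0.0]
wrist_force: [0.5, -0.1, -0.3]
opening: 0.0558
grasp_force: 0.0
```

```bash
python3 to.py .4968 .245 .145 1.72
python3 - <<'E'
from fit import *
import cv2
p=[.5527,-.1172,-1.8152]
W=lambda x,y,z:R.from_euler('z',p[2]).apply(np.array([x,y,z])/1e3)+[p[0],p[1],0]
im={n:read_camera(n) for n in("scene","top")}
for n in im: cv2.imwrite(f"pics/{n}4.png",im[n][:,:,::-1])
g={n:cv2.cvtColor(im[n],cv2.COLOR_RGB2GRAY) for n in im}
for n,xs in(("scene",range(30,90,3)),("scene",range(-90,-30,3)),("top",range(30,90,3)),("top",range(-110,-30,3))):
    print(n,[(x,int(cv2.getRectSubPix(g[n],(1,1),tuple(proj(n,W(x,10,40)).astype(np.float32)))[0,0])) for x in xs])
E
```

```text
t 16.6 tcp [0.6153 0.133  0.1451] yaw 1.7224 q [ 0.09  0.58  1.29 -0.    1.28 -0.06] F [ 0.5 -0.1 -0.3] M [-0.08  0.05 -0.01] open 0.0558
shift now [ 128.6 -100.2   -0. ]
spin 0.002 shift after spin [ 128.3 -100.5   -0. ]
scene [(30, 172), (33, 176), (36, 176), (39, 176), (42, 176), (45, 177), (48, 177), (51, 177), (54, 177), (57, 178), (60, 177), (63, 177), (66, 178), (69, 144), (72, 135), (75, 151), (78, 136), (81, 89), (84, 77), (87, 123)]
scene [(-90, 111), (-87, 111), (-84, 112), (-81, 112), (-78, 111), (-75, 111), (-72, 115), (-69, 160), (-66, 176), (-63, 177), (-60, 177), (-57, 176), (-54, 176), (-51, 176), (-48, 176), (-45, 145), (-42, 112), (-39, 111), (-36, 112), (-33, 113)]
top [(30, 118), (33, 150), (36, 156), (39, 155), (42, 155), (45, 155), (48, 156), (51, 155), (54, 155), (57, 156), (60, 155), (63, 156), (66, 153), (69, 138), (72, 133), (75, 130), (78, 109), (81, 99), (84, 100), (87, 101)]
top [(-110, 91), (-107, 92), (-104, 90), (-101, 90), (-98, 91), (-95, 91), (-92, 91), (-89, 91), (-86, 91), (-83, 91), (-80, 91), (-77, 91), (-74, 88), (-71, 101), (-68, 142), (-65, 155), (-62, 155), (-59, 156), (-56, 155), (-53, 156), (-50, 155), (-47, 156), (-44, 156), (-41, 156), (-38, 155), (-35, 156), (-32, 156)]
```

The mould now spans press x -69.5 to 69 mm in both images, so it is home. Next is the key.

Emit:
{"method": "play_rows", "body": {"rows": [{"xyz": [43, -33, 0], "spin": 0, "claw": 1}, {"xyz": [43, -34, 0], "spin": 0, "claw": 1}, {"xyz": [42, -33, 0], "spin": 0, "claw": 1}, {"xyz": [0, 0, 0], "spin": 0, "claw": 1}, {"xyz": [0, 0, 0], "spin": 0, "claw": 1}, {"xyz": [0, 0, 30], "spin": 0, "claw": 1}, {"xyz": [0, 0, 30], "spin": 0, "claw": 1}, {"xyz": [0, 0, 30], "spin": 0, "claw": 1}, {"xyz": [0, 0, 0], "spin": 0, "claw": 1}, {"xyz": [0, 0, 0], "spin": 0, "claw": 1}]}}

```text
time: 17.95
tcp_pos: [0.4991, 0.2439, 0.0562]
tcp_rot: [0.654, 0.756, 0.001, 0.0]
wrist_force: [0.7, 0.2, 0.7]
opening: 0.0919
grasp_force: 0.0
```

Emit:
{"method": "play_rows", "body": {"newtons": 8, "rows": [{"xyz": [0, 0, 0], "spin": 0, "claw": 0.3}, {"xyz": [0, 0, 0], "spin": 0, "claw": 0.3}, {"xyz": [0, 0, 0], "spin": 0, "claw": 0.3}, {"xyz": [0, 0, 0], "spin": 0, "claw": 0.3}, {"xyz": [0, 0, 0], "spin": 0, "claw": 0.3}, {"xyz": [0, 0, 0], "spin": 0, "claw": 0.3}, {"xyz": [0, 0, 0], "spin": 0, "claw": 0.3}, {"xyz": [0, 0, 0], "spin": 0, "claw": 0.3}, {"xyz": [0, 0, 0], "spin": 0, "claw": 0.3}, {"xyz": [0, 0, 0], "spin": 0, "claw": 0.3}]}}

```text
time: 19.2
tcp_pos: [0.4977, 0.2443, 0.0552]
tcp_rot: [0.654, 0.757, -0.0, -0.0]
wrist_force: [-1.0, -0.3, -0.3]
opening: 0.0363
grasp_force: 7.9
```

```bash
python3 to.py .4968 .245 .0545 1.72
```

```text
t 19.2 tcp [0.4977 0.2443 0.0552] yaw 1.7168 q [0.32 0.54 1.63 0.   0.97 0.17] F [-1.  -0.3 -0.3] M [-0.11  0.02  0.01] open 0.0363
shift now [ 0.8 -0.8  0.7]
spin -0.003 shift after spin [ 0.8 -0.8  0.7]
```

The grip reads 36.3 mm with almost no side force, so the key is centred in this axis. I'll open, turn 90° and grip the other way. That also winds the wrist back for the long clockwise stroke.

Emit:
{"method": "play_rows", "body": {"rows": [{"xyz": [0, 0, 0], "spin": 0, "claw": 0.8}, {"xyz": [0, 0, 0], "spin": 0, "claw": 0.8}, {"xyz": [0, 0, 0], "spin": 0, "claw": 0.8}, {"xyz": [0, 0, 0], "spin": -0.18, "claw": 0.8}, {"xyz": [0, 0, 0], "spin": -0.18, "claw": 0.8}, {"xyz": [0, 0, 0], "spin": -0.18, "claw": 0.8}, {"xyz": [0, 0, 0], "spin": -0.18, "claw": 0.8}, {"xyz": [0, 0, 0], "spin": -0.18, "claw": 0.8}, {"xyz": [0, 0, 0], "spin": -0.18, "claw": 0.8}, {"xyz": [0, 0, 0], "spin": -0.18, "claw": 0.8}]}}

```text
time: 20.45
tcp_pos: [0.4978, 0.2444, 0.0552]
tcp_rot: [0.079, 0.997, 0.0, 0.0]
wrist_force: [0.1, 0.8, -1.1]
opening: 0.0735
grasp_force: 0.0
```

Emit:
{"method": "play_rows", "body": {"newtons": 15, "rows": [{"xyz": [0, 0, 0], "spin": -0.18, "claw": 0.8}, {"xyz": [0, 0, 0], "spin": -0.13, "claw": 0.8}, {"xyz": [0, 0, 0], "spin": 0, "claw": 0.3}, {"xyz": [0, 0, 0], "spin": 0, "claw": 0.3}, {"xyz": [0, 0, 0], "spin": 0, "claw": 0.3}, {"xyz": [0, 0, 0], "spin": 0, "claw": 0.3}, {"xyz": [0, 0, 0], "spin": 0, "claw": 0.3}, {"xyz": [0, 0, 0], "spin": 0, "claw": 0.3}, {"xyz": [0, 0, 0], "spin": 0, "claw": 0.3}, {"xyz": [0, 0, 0], "spin": 0, "claw": 0.3}]}}

```text
time: 21.7
tcp_pos: [0.4978, 0.2444, 0.0552]
tcp_rot: [-0.073, 0.997, 0.0, -0.0]
wrist_force: [0.4, 0.3, 0.2]
opening: 0.0362
grasp_force: 14.9
```

```bash
python3 to.py .4968 .245 .0545 3.29
```

```text
t 21.7 tcp [0.4978 0.2444 0.0552] yaw -2.9964 q [ 0.32  0.54  1.63  0.    0.97 -1.4 ] F [0.4 0.3 0.2] M [ 0.08  0.07 -0.01] open 0.0362
shift now [0.9 0.8 0.7]
spin -0.003 shift after spin [0.8 0.8 0.7]
```

The key is centred in both axes with no side load. I'll grip at 60 N and lift.

Emit:
{"method": "play_rows", "body": {"newtons": 60, "rows": [{"xyz": [0, 0, 0], "spin": 0, "claw": 0.3}, {"xyz": [0, 0, 0], "spin": 0, "claw": 0.3}, {"xyz": [0, 0, -10], "spin": 0, "claw": 0.3}, {"xyz": [0, 0, -15], "spin": 0, "claw": 0.3}, {"xyz": [0, 0, -20], "spin": 0, "claw": 0.3}, {"xyz": [0, 0, -30], "spin": 0, "claw": 0.3}, {"xyz": [0, 0, -30], "spin": 0, "claw": 0.3}, {"xyz": [0, 0, -20], "spin": 0, "claw": 0.3}, {"xyz": [0, 0, 0], "spin": -0.17, "claw": 0.3}, {"xyz": [0, 0, 0], "spin": -0.17, "claw": 0.3}]}}

```text
time: 22.95
tcp_pos: [0.4979, 0.2444, 0.1817]
tcp_rot: [-0.243, 0.97, 0.0, 0.001]
wrist_force: [-1.0, -0.2, -3.2]
opening: 0.0355
grasp_force: 59.6
```

Emit:
{"method": "play_rows", "body": {"rows": [{"xyz": [0, 0, 0], "spin": -0.17, "claw": 0.3}, {"xyz": [0, 0, 0], "spin": -0.17, "claw": 0.3}, {"xyz": [0, 0, 0], "spin": 0, "claw": 0.3}, {"xyz": [0, 0, 0], "spin": 0, "claw": 0.3}, {"xyz": [0, 0, 0], "spin": 0, "claw": 0.3}, {"xyz": [0, 0, 0], "spin": 0, "claw": 0.3}, {"xyz": [0, 0, 0], "spin": 0, "claw": 0.3}, {"xyz": [0, 0, 0], "spin": 0, "claw": 0.3}, {"xyz": [0, 0, 0], "spin": 0, "claw": 0.3}, {"xyz": [0, 0, 0], "spin": 0, "claw": 0.3}]}}

```text
time: 24.2
tcp_pos: [0.4978, 0.2443, 0.1802]
tcp_rot: [-0.401, 0.916, 0.0, 0.0]
wrist_force: [-0.9, 1.3, -1.4]
opening: 0.0356
grasp_force: 59.6
```

```bash
python3 to.py .5527 -.1172 .18
```

```text
t 24.2 tcp [0.4978 0.2443 0.1802] yaw -2.3165 q [ 0.32  0.41  1.47  0.    1.26 -2.08] F [-0.9  1.3 -1.4] M [ 0.03  0.01 -0.02] open 0.0356
shift now [ 2.283e+02 -2.857e+02  2.000e-01]
```

Emit:
{"method": "play_rows", "body": {"rows": [{"xyz": [33, -41, 0], "spin": 0, "claw": 0.3}, {"xyz": [33, -41, 0], "spin": 0, "claw": 0.3}, {"xyz": [33, -41, 0], "spin": 0, "claw": 0.3}, {"xyz": [33, -41, 0], "spin": 0, "claw": 0.3}, {"xyz": [33, -41, 0], "spin": 0, "claw": 0.3}, {"xyz": [33, -41, 0], "spin": 0, "claw": 0.3}, {"xyz": [30, -40, 0], "spin": 0, "claw": 0.3}, {"xyz": [0, 0, 0], "spin": 0, "claw": 0.3}, {"xyz": [0, 0, 0], "spin": 0, "claw": 0.3}, {"xyz": [0, 0, 0], "spin": 0, "claw": 0.3}]}}

```text
time: 25.45
tcp_pos: [0.5531, -0.1159, 0.1803]
tcp_rot: [-0.402, 0.916, 0.0, 0.0]
wrist_force: [0.6, 1.2, -1.7]
opening: 0.0357
grasp_force: 59.6
```

```bash
python3 to.py .5527 -.1172 .16
python3 - <<'E'
from fit import *
import cv2
# bore-only estimate (z=102): dark bore mouth pixels in the pictures before the arm came
for n,uv in(("top",t1(483,290)),("scene",s3(236,186))):
    print(n,least_squares(lambda q:proj(n,np.array([q[0],q[1],.102]))-uv,[.55,-.12]).x.round(4))
E
```

```text
t 25.45 tcp [ 0.5531 -0.1159  0.1803] yaw -2.3149 q [-0.34  0.43  1.44  0.    1.27 -2.74] F [ 0.6  1.2 -1.7] M [ 0.08  0.06 -0.02] open 0.0357
shift now [ 1.2 -0.6 20.3]
top [ 0.5511 -0.1173]
scene [ 0.5538 -0.1177]
```

Emit:
{"method": "play_rows", "body": {"rows": [{"xyz": [1.5, -0.5, 0], "spin": 0, "claw": 0.3}, {"xyz": [0, 0, 8], "spin": 0, "claw": 0.3}, {"xyz": [0, 0, 8], "spin": 0, "claw": 0.3}, {"xyz": [0, 0, 5], "spin": 0, "claw": 0.3}, {"xyz": [0, 0, 3], "spin": 0, "claw": 0.3}, {"xyz": [0, 0, 3], "spin": 0, "claw": 0.3}, {"xyz": [0, 0, 2], "spin": 0, "claw": 0.3}, {"xyz": [0, 0, 2], "spin": 0, "claw": 0.3}, {"xyz": [0, 0, 1], "spin": 0, "claw": 0.3}, {"xyz": [0, 0, 0], "spin": 0, "claw": 0.3}]}}

```text
time: 26.7
tcp_pos: [0.5526, -0.1186, 0.1482]
tcp_rot: [-0.401, 0.916, 0.0, 0.0]
wrist_force: [-0.2, 0.9, -2.9]
opening: 0.0357
grasp_force: 59.6
```

```bash
python3 to.py .5525 -.1174 .135
```

```text
t 26.7 tcp [ 0.5526 -0.1186  0.1482] yaw -2.3164 q [-0.35  0.46  1.49  0.    1.2  -2.74] F [-0.2  0.9 -2.9] M [0.17 0.02 0.02] open 0.0357
shift now [-0.8  0.8 13.2]
```

Emit:
{"method": "play_rows", "body": {"rows": [{"xyz": [-0.5, 0.5, 0], "spin": 0, "claw": 0.3}, {"xyz": [0, 0, 2], "spin": 0, "claw": 0.3}, {"xyz": [0, 0, 2], "spin": 0, "claw": 0.3}, {"xyz": [0, 0, 2], "spin": 0, "claw": 0.3}, {"xyz": [0, 0, 2], "spin": 0, "claw": 0.3}, {"xyz": [0, 0, 2], "spin": 0, "claw": 0.3}, {"xyz": [0, 0, 1], "spin": 0, "claw": 0.3}, {"xyz": [0, 0, 1], "spin": 0, "claw": 0.3}, {"xyz": [0, 0, 1], "spin": 0, "claw": 0.3}, {"xyz": [0, 0, 0], "spin": 0, "claw": 0.3}]}}

```text
time: 27.95
tcp_pos: [0.5525, -0.1179, 0.1351]
tcp_rot: [-0.401, 0.916, 0.0, -0.0]
wrist_force: [0.2, -0.1, -2.4]
opening: 0.0359
grasp_force: 59.6
```

```bash
python3 to.py .5525 -.1174 .135
```

```text
t 27.95 tcp [ 0.5525 -0.1179  0.1351] yaw -2.3164 q [-0.35  0.47  1.5   0.    1.17 -2.74] F [ 0.2 -0.1 -2.4] M [ 0.06  0.03 -0.01] open 0.0359
shift now [-0.4  0.3  0.1]
```

Emit:
{"method": "play_rows", "body": {"rows": [{"xyz": [0, 0, 1], "spin": 0, "claw": 0.3}, {"xyz": [0, 0, 1], "spin": 0, "claw": 0.3}, {"xyz": [0, 0, 0.5], "spin": 0, "claw": 0.3}, {"xyz": [0, 0, 0], "spin": 0.08, "claw": 0.3}, {"xyz": [0, 0, 0], "spin": 0.08, "claw": 0.3}, {"xyz": [0, 0, 0], "spin": 0.08, "claw": 0.3}, {"xyz": [0, 0, 0], "spin": 0.08, "claw": 0.3}, {"xyz": [0, 0, 0], "spin": 0.08, "claw": 0.3}, {"xyz": [0, 0, 0], "spin": 0.08, "claw": 0.3}, {"xyz": [0, 0, 0], "spin": 0, "claw": 0.3}]}}

```text
time: 29.2
tcp_pos: [0.5525, -0.1179, 0.1326]
tcp_rot: [-0.172, 0.985, 0.0, -0.0]
wrist_force: [-0.1, 0.5, -1.9]
opening: 0.036
grasp_force: 59.6
```

```bash
python3 to.py .5525 -.1174 .135
```

```text
t 29.2 tcp [ 0.5525 -0.1179  0.1326] yaw -2.7957 q [-0.35  0.47  1.51  0.    1.16 -2.26] F [-0.1  0.5 -1.9] M [ 0.01 -0.01 -0.02] open 0.036
shift now [-0.2  0.4 -2.4]
```

Emit:
{"method": "play_rows", "body": {"rows": [{"xyz": [0, 0, 0.5], "spin": 0, "claw": 0.3}, {"xyz": [0, 0, 0.5], "spin": 0, "claw": 0.3}, {"xyz": [0, 0, 0.5], "spin": 0, "claw": 0.3}, {"xyz": [0, 0, 0.5], "spin": 0, "claw": 0.3}, {"xyz": [0, 0, 0.5], "spin": 0, "claw": 0.3}, {"xyz": [0, 0, 0.5], "spin": 0, "claw": 0.3}, {"xyz": [0, 0, 0.5], "spin": 0, "claw": 0.3}, {"xyz": [0, 0, 0.5], "spin": 0, "claw": 0.3}, {"xyz": [0, 0, 0], "spin": 0, "claw": 0.3}, {"xyz": [0, 0, 0], "spin": 0, "claw": 0.3}]}}

```text
time: 30.45
tcp_pos: [0.5525, -0.1179, 0.1287]
tcp_rot: [-0.172, 0.985, 0.0, 0.0]
wrist_force: [0.0, 0.0, -2.8]
opening: 0.0361
grasp_force: 59.6
```

```bash
python3 to.py .5525 -.1174 .135
```

```text
t 30.45 tcp [ 0.5525 -0.1179  0.1287] yaw -2.7964 q [-0.35  0.48  1.51  0.    1.15 -2.26] F [ 0.   0.  -2.8] M [0.21 0.   0.06] open 0.0361
shift now [-0.1  0.5 -6.3]
```

Still no contact at an estimated 6 mm past the socket mouth, so the key seems to have dropped in. I'll continue toward the floor.

Emit:
{"method": "play_rows", "body": {"rows": [{"xyz": [0, 0, 1.5], "spin": 0, "claw": 0.3}, {"xyz": [0, 0, 1.5], "spin": 0, "claw": 0.3}, {"xyz": [0, 0, 1.5], "spin": 0, "claw": 0.3}, {"xyz": [0, 0, 1.5], "spin": 0, "claw": 0.3}, {"xyz": [0, 0, 1], "spin": 0, "claw": 0.3}, {"xyz": [0, 0, 1], "spin": 0, "claw": 0.3}, {"xyz": [0, 0, 1], "spin": 0, "claw": 0.3}, {"xyz": [0, 0, 0], "spin": 0.05, "claw": 0.3}, {"xyz": [0, 0, 0], "spin": 0.05, "claw": 0.3}, {"xyz": [0, 0, 0], "spin": 0.05, "claw": 0.3}]}}

```text
time: 31.7
tcp_pos: [0.5524, -0.1175, 0.1195]
tcp_rot: [-0.097, 0.995, 0.0, -0.0]
wrist_force: [0.0, 3.0, -1.9]
opening: 0.0353
grasp_force: 59.7
```

```bash
python3 to.py .5525 -.1174 .1172
```

```text
t 31.7 tcp [ 0.5524 -0.1175  0.1195] yaw -2.9479 q [-0.35  0.49  1.53  0.    1.13 -2.11] F [ 0.   3.  -1.9] M [ 0.64 -0.01  0.13] open 0.0353
shift now [-0.1  0.1  2.3]
```

The torque is now 0.13 N m, so the key is engaged about 15 mm deep. I'll start turning clockwise.

Emit:
{"method": "play_rows", "body": {"rows": [{"xyz": [0, 0, 1], "spin": 0.08, "claw": 0.3}, {"xyz": [0, 0, 0], "spin": 0.1, "claw": 0.3}, {"xyz": [0, 0, 0], "spin": 0.12, "claw": 0.3}, {"xyz": [0, 0, 0], "spin": 0.12, "claw": 0.3}, {"xyz": [0, 0, 0], "spin": 0.12, "claw": 0.3}, {"xyz": [0, 0, 0], "spin": 0.12, "claw": 0.3}, {"xyz": [0, 0, 0], "spin": 0.12, "claw": 0.3}, {"xyz": [0, 0, 0], "spin": 0.12, "claw": 0.3}, {"xyz": [0, 0, 0], "spin": 0.12, "claw": 0.3}, {"xyz": [0, 0, 0], "spin": 0.12, "claw": 0.3}]}}

```text
time: 32.95
tcp_pos: [0.5518, -0.1176, 0.1194]
tcp_rot: [0.456, 0.89, -0.0, -0.001]
wrist_force: [-3.6, 2.5, 5.5]
opening: 0.0361
grasp_force: 59.7
```

```bash
python3 to.py .5525 -.1174 .1172
```

```text
t 32.95 tcp [ 0.5518 -0.1176  0.1194] yaw 2.1936 q [-0.35  0.48  1.53 -0.    1.13 -0.97] F [-3.6  2.5  5.5] M [0.58 0.89 0.23] open 0.0361
shift now [-0.3  0.7  2.2]
```

Emit:
{"method": "play_rows", "body": {"rows": [{"xyz": [0, 0, 0], "spin": 0.14, "claw": 0.3}, {"xyz": [0, 0, 0], "spin": 0.14, "claw": 0.3}, {"xyz": [0, 0, 0], "spin": 0.14, "claw": 0.3}, {"xyz": [0, 0, 0], "spin": 0.14, "claw": 0.3}, {"xyz": [0, 0, 0], "spin": 0.14, "claw": 0.3}, {"xyz": [0, 0, 0], "spin": 0.14, "claw": 0.3}, {"xyz": [0, 0, 0], "spin": 0.14, "claw": 0.3}, {"xyz": [0, 0, 0], "spin": 0.14, "claw": 0.3}, {"xyz": [0, 0, 0], "spin": 0.14, "claw": 0.3}, {"xyz": [0, 0, 0], "spin": 0.14, "claw": 0.3}]}}

```text
time: 34.2
tcp_pos: [0.5515, -0.1163, 0.1194]
tcp_rot: [0.922, 0.386, -0.0, -0.002]
wrist_force: [-4.3, 6.6, 6.6]
opening: 0.0357
grasp_force: 59.7
```

```bash
python3 to.py .5525 -.1174 .1172
```

```text
t 34.2 tcp [ 0.5515 -0.1163  0.1194] yaw 0.7927 q [-0.34  0.48  1.53  0.    1.13  0.43] F [-4.3  6.6  6.6] M [1.54 1.14 0.18] open 0.0357
shift now [-0.1  1.5  2.2]
```

Emit:
{"method": "play_rows", "body": {"rows": [{"xyz": [0, 0, 0], "spin": 0.12, "claw": 0.3}, {"xyz": [0, 0, 0], "spin": 0.12, "claw": 0.3}, {"xyz": [0, 0, 0], "spin": 0.12, "claw": 0.3}, {"xyz": [0, 0, 0], "spin": 0.12, "claw": 0.3}, {"xyz": [0, 0, 0], "spin": 0.08, "claw": 0.3}, {"xyz": [0, 0, 0], "spin": 0.08, "claw": 0.3}, {"xyz": [0, 0, 0], "spin": 0.08, "claw": 0.3}, {"xyz": [0, 0, 0], "spin": 0.08, "claw": 0.3}, {"xyz": [0, 0, 0], "spin": 0.08, "claw": 0.3}, {"xyz": [0, 0, 0], "spin": 0.08, "claw": 0.3}]}}

```text
time: 35.45
tcp_pos: [0.5525, -0.1161, 0.1193]
tcp_rot: [0.997, -0.082, 0.0, -0.001]
wrist_force: [-0.3, 7.4, 4.3]
opening: 0.0356
grasp_force: 59.9
```

```bash
python3 to.py .5525 -.1174 .1172
```

```text
t 35.45 tcp [ 0.5525 -0.1161  0.1193] yaw -0.1646 q [-0.34  0.48  1.53  0.    1.13  1.39] F [-0.3  7.4  4.3] M [1.78 0.3  0.6 ] open 0.0356
shift now [0.2 1.3 2.1]
```

The torque has jumped to 0.6 N m after about 3.5 rad, so the plate is bearing. I'll tighten a little more.

Emit:
{"method": "play_rows", "body": {"rows": [{"xyz": [0, 0, 0], "spin": 0.04, "claw": 0.3}, {"xyz": [0, 0, 0], "spin": 0.04, "claw": 0.3}, {"xyz": [0, 0, 0], "spin": 0.04, "claw": 0.3}, {"xyz": [0, 0, 0], "spin": 0.04, "claw": 0.3}, {"xyz": [0, 0, 0], "spin": 0, "claw": 0.3}, {"xyz": [0, 0, 0], "spin": 0, "claw": 0.3}, {"xyz": [0, 0, 0], "spin": 0, "claw": 0.3}, {"xyz": [0, 0, 0], "spin": 0, "claw": 0.3}, {"xyz": [0, 0, 0], "spin": 0, "claw": 0.3}, {"xyz": [0, 0, 0], "spin": 0, "claw": 0.3}]}}

```text
time: 36.7
tcp_pos: [0.5527, -0.1161, 0.1193]
tcp_rot: [0.987, -0.161, 0.0, -0.001]
wrist_force: [-0.6, 7.9, 2.6]
opening: 0.036
grasp_force: 59.7
```

```bash
python3 to.py .5525 -.1174 .1172
```

```text
t 36.7 tcp [ 0.5527 -0.1161  0.1193] yaw -0.3225 q [-0.34  0.49  1.53  0.    1.13  1.55] F [-0.6  7.9  2.6] M [1.83 0.22 0.36] open 0.036
shift now [0.2 1.3 2.1]
```

Emit:
{"method": "play_rows", "body": {"rows": [{"xyz": [0, 0, 0], "spin": 0.04, "claw": 0.3}, {"xyz": [0, 0, 0], "spin": 0.04, "claw": 0.3}, {"xyz": [0, 0, 0], "spin": 0.04, "claw": 0.3}, {"xyz": [0, 0, 0], "spin": 0.04, "claw": 0.3}, {"xyz": [0, 0, 0], "spin": 0.04, "claw": 0.3}, {"xyz": [0, 0, 0], "spin": 0.04, "claw": 0.3}, {"xyz": [0, 0, 0], "spin": 0.04, "claw": 0.3}, {"xyz": [0, 0, 0], "spin": 0.04, "claw": 0.3}, {"xyz": [0, 0, 0], "spin": 0.04, "claw": 0.3}, {"xyz": [0, 0, 0], "spin": 0.04, "claw": 0.3}]}}

```text
time: 37.95
tcp_pos: [0.5528, -0.1167, 0.1187]
tcp_rot: [0.935, -0.354, -0.0, -0.001]
wrist_force: [1.5, 5.5, -1.7]
opening: 0.0358
grasp_force: 59.6
```

```bash
python3 to.py .5525 -.1174 .1172
python3 - <<'E'
from fit import *
import cv2
a=read_camera("scene");cv2.imwrite("pics/scene5.png",a[:,:,::-1])
E
```

```text
t 37.95 tcp [ 0.5528 -0.1167  0.1187] yaw -0.7246 q [-0.34  0.49  1.53  0.    1.13  1.95] F [ 1.5  5.5 -1.7] M [ 1.23 -0.19  0.  ] open 0.0358
shift now [0.2 0.8 1.5]
```

Emit:
{"method": "play_rows", "body": {"rows": [{"xyz": [0, 0, 0], "spin": 0.05, "claw": 0.3}, {"xyz": [0, 0, 0], "spin": 0.05, "claw": 0.3}, {"xyz": [0, 0, 0], "spin": 0.05, "claw": 0.3}, {"xyz": [0, 0, 0], "spin": 0.05, "claw": 0.3}, {"xyz": [0, 0, 0], "spin": 0.05, "claw": 0.3}, {"xyz": [0, 0, 0], "spin": 0, "claw": 0.3}, {"xyz": [0, 0, 0], "spin": 0, "claw": 0.3}, {"xyz": [0, 0, 0], "spin": 0, "claw": 0.3}, {"xyz": [0, 0, 0], "spin": 0, "claw": 0.3}, {"xyz": [0, 0, 0], "spin": 0, "claw": 0.3}]}}

```text
time: 39.25
tcp_pos: [0.5529, -0.1166, 0.1186]
tcp_rot: [0.884, -0.468, -0.0, -0.001]
wrist_force: [2.1, 5.7, -1.7]
opening: 0.0355
grasp_force: 59.6
```

```bash
python3 to.py .5525 -.1174 .1172
python3 - <<'E'
from fit import *
import cv2
# platen: visible +x face; vertical profile in scene image under bridge at press x=23,y=0: compare first and now
p=[.5527,-.1172,-1.8152]
W=lambda x,y,z:R.from_euler('z',p[2]).apply(np.array([x,y,z])/1e3)+[p[0],p[1],0]
for k in(4,5):
    g=cv2.imread(f"pics/scene{k}.png",0)
    for y in(-25,-10,10):print(k,y,[(z,int(cv2.getRectSubPix(g,(1,1),tuple(proj("scene",W(23,y,z)).astype(np.float32)))[0,0])) for z in range(36,80,2)])
E
```

```text
t 39.25 tcp [ 0.5529 -0.1166  0.1186] yaw -0.973 q [-0.34  0.49  1.53  0.    1.13  2.2 ] F [ 2.1  5.7 -1.7] M [ 1.39 -0.28  0.1 ] open 0.0355
shift now [0.5 0.8 1.4]
4 -25 [(36, 132), (38, 125), (40, 129), (42, 128), (44, 118), (46, 109), (48, 105), (50, 101), (52, 94), (54, 91), (56, 89), (58, 90), (60, 89), (62, 84), (64, 81), (66, 69), (68, 60), (70, 60), (72, 60), (74, 60), (76, 59), (78, 59)]
4 -10 [(36, 159), (38, 154), (40, 144), (42, 135), (44, 119), (46, 107), (48, 102), (50, 98), (52, 95), (54, 94), (56, 92), (58, 91), (60, 91), (62, 92), (64, 96), (66, 95), (68, 96), (70, 95), (72, 93), (74, 92), (76, 90), (78, 87)]
4 10 [(36, 139), (38, 130), (40, 117), (42, 113), (44, 114), (46, 112), (48, 108), (50, 100), (52, 93), (54, 92), (56, 89), (58, 89), (60, 88), (62, 93), (64, 97), (66, 95), (68, 94), (70, 94), (72, 93), (74, 91), (76, 88), (78, 84)]
5 -25 [(36, 111), (38, 107), (40, 102), (42, 100), (44, 100), (46, 100), (48, 97), (50, 93), (52, 92), (54, 93), (56, 94), (58, 95), (60, 97), (62, 91), (64, 82), (66, 69), (68, 59), (70, 58), (72, 57), (74, 57), (76, 57), (78, 56)]
5 -10 [(36, 113), (38, 110), (40, 106), (42, 102), (44, 93), (46, 88), (48, 87), (50, 90), (52, 95), (54, 94), (56, 92), (58, 93), (60, 96), (62, 97), (64, 96), (66, 96), (68, 95), (70, 95), (72, 95), (74, 93), (76, 91), (78, 87)]
5 10 [(36, 113), (38, 109), (40, 106), (42, 100), (44, 91), (46, 88), (48, 87), (50, 92), (52, 96), (54, 94), (56, 92), (58, 93), (60, 95), (62, 95), (64, 95), (66, 95), (68, 95), (70, 95), (72, 94), (74, 92), (76, 89), (78, 85)]
```

Emit:
{"method": "play_rows", "body": {"rows": [{"xyz": [0, 0, 0.5], "spin": 0, "claw": 0.3}, {"xyz": [0, 0, 0.5], "spin": 0, "claw": 0.3}, {"xyz": [0, 0, 0], "spin": 0.06, "claw": 0.3}, {"xyz": [0, 0, 0], "spin": 0.06, "claw": 0.3}, {"xyz": [0, 0, 0], "spin": 0.06, "claw": 0.3}, {"xyz": [0, 0, 0], "spin": 0.06, "claw": 0.3}, {"xyz": [0, 0, 0], "spin": 0.06, "claw": 0.3}, {"xyz": [0, 0, 0], "spin": 0.06, "claw": 0.3}, {"xyz": [0, 0, 0], "spin": 0.06, "claw": 0.3}, {"xyz": [0, 0, 0], "spin": 0.06, "claw": 0.3}]}}

```text
time: 40.5
tcp_pos: [0.5529, -0.117, 0.1183]
tcp_rot: [0.747, -0.664, 0.0, -0.001]
wrist_force: [-0.2, 4.1, 2.4]
opening: 0.0358
grasp_force: 59.9
```

```bash
python3 to.py .5525 -.1174 .1172
```

```text
t 40.5 tcp [ 0.5529 -0.117   0.1183] yaw -1.4534 q [-0.34  0.49  1.53  0.    1.13  2.68] F [-0.2  4.1  2.4] M [1.19 0.12 0.55] open 0.0358
shift now [0.3 0.5 1.1]
```

Emit:
{"method": "play_rows", "body": {"rows": [{"xyz": [0, 0, 0], "spin": 0.05, "claw": 0.3}, {"xyz": [0, 0, 0], "spin": 0.05, "claw": 0.3}, {"xyz": [0, 0, 0], "spin": 0.05, "claw": 0.3}, {"xyz": [0, 0, 0], "spin": 0.05, "claw": 0.3}, {"xyz": [0, 0, 0], "spin": 0.05, "claw": 0.3}, {"xyz": [0, 0, 0], "spin": 0, "claw": 0.3}, {"xyz": [0, 0, 0], "spin": 0, "claw": 0.3}, {"xyz": [0, 0, 0], "spin": 0, "claw": 0.3}, {"xyz": [0, 0, 0], "spin": 0, "claw": 0.3}, {"xyz": [0, 0, 0], "spin": 0, "claw": 0.3}]}}

```text
time: 41.75
tcp_pos: [0.5528, -0.1173, 0.1179]
tcp_rot: [-0.659, 0.752, 0.0, 0.001]
wrist_force: [0.6, 5.3, -0.2]
opening: 0.036
grasp_force: 59.5
```

```bash
python3 to.py
python3 - <<'E'
from fit import *
import cv2
p=[.5527,-.1172,-1.8152]
W=lambda x,y,z:R.from_euler('z',p[2]).apply(np.array([x,y,z])/1e3)+[p[0],p[1],0]
a=read_camera("scene");cv2.imwrite("pics/scene6.png",a[:,:,::-1])
# vertical shift of the platen's face patch between pictures, sub-pixel
c=proj("scene",W(23,-5,50)).astype(int);print(c)
for k in(0,4,5,6):
    g=cv2.imread(f"pics/scene{k}.png",0);print(k,[[int(v) for v in g[c[1]-9:c[1]+8,c[0]+d]] for d in(-4,0)])
E
```

```text
t 41.75 tcp [ 0.5528 -0.1173  0.1179] yaw -1.7024 q [-0.35  0.49  1.53  0.    1.13  2.93] F [ 0.6  5.3 -0.2] M [ 1.31 -0.21 -0.02] open 0.036
[222 254]
0 [[93, 82, 79, 80, 76, 74, 71, 68, 66, 66, 67, 90, 99, 99, 98, 98, 98], [56, 52, 65, 83, 88, 90, 83, 75, 68, 67, 66, 67, 67, 67, 66, 66, 88]]
4 [[100, 88, 90, 107, 113, 152, 160, 162, 163, 164, 165, 172, 172, 173, 174, 175, 175], [61, 58, 70, 89, 94, 96, 89, 87, 97, 109, 148, 162, 164, 164, 165, 171, 174]]
5 [[96, 97, 91, 94, 108, 114, 114, 114, 115, 115, 116, 117, 115, 115, 117, 117, 117], [55, 55, 70, 90, 96, 96, 95, 102, 83, 88, 107, 114, 115, 115, 116, 115, 116]]
6 [[95, 97, 90, 93, 108, 114, 113, 114, 113, 114, 114, 116, 113, 114, 115, 116, 115], [55, 55, 70, 90, 96, 95, 95, 101, 83, 88, 106, 113, 115, 115, 114, 115, 115]]
```

The platen's image is identical in the last two pictures although the wrist turned another rad. So the plate has stopped on the mould, and the key slips at about 0.6 N m. I'll regrasp a quarter turn back and confirm with a small final tightening.

Emit:
{"method": "play_rows", "body": {"rows": [{"xyz": [0, 0, 0], "spin": 0, "claw": 0.8}, {"xyz": [0, 0, 0], "spin": 0, "claw": 0.8}, {"xyz": [0, 0, 0], "spin": 0, "claw": 0.8}, {"xyz": [0, 0, 0], "spin": -0.18, "claw": 0.8}, {"xyz": [0, 0, 0], "spin": -0.18, "claw": 0.8}, {"xyz": [0, 0, 0], "spin": -0.18, "claw": 0.8}, {"xyz": [0, 0, 0], "spin": -0.18, "claw": 0.8}, {"xyz": [0, 0, 0], "spin": -0.18, "claw": 0.8}, {"xyz": [0, 0, 0], "spin": -0.18, "claw": 0.8}, {"xyz": [0, 0, 0], "spin": -0.18, "claw": 0.8}]}}

```text
time: 43.05
tcp_pos: [0.5525, -0.1182, 0.1177]
tcp_rot: [0.976, -0.217, 0.0, 0.0]
wrist_force: [-0.3, 0.2, 0.3]
opening: 0.0735
grasp_force: 0.0
```

Emit:
{"method": "play_rows", "body": {"newtons": 40, "rows": [{"xyz": [0, 0, 0], "spin": -0.18, "claw": 0.8}, {"xyz": [0, 0, 0], "spin": -0.13, "claw": 0.8}, {"xyz": [0, 0, 0], "spin": 0, "claw": 0.3}, {"xyz": [0, 0, 0], "spin": 0, "claw": 0.3}, {"xyz": [0, 0, 0], "spin": 0, "claw": 0.3}, {"xyz": [0, 0, 0], "spin": 0, "claw": 0.3}, {"xyz": [0, 0, 0], "spin": 0, "claw": 0.3}, {"xyz": [0, 0, 0], "spin": 0, "claw": 0.3}, {"xyz": [0, 0, 0], "spin": 0, "claw": 0.3}, {"xyz": [0, 0, 0], "spin": 0, "claw": 0.3}]}}

```text
time: 44.3
tcp_pos: [0.5526, -0.1177, 0.1177]
tcp_rot: [0.998, -0.067, 0.0, -0.0]
wrist_force: [0.1, 1.6, 0.0]
opening: 0.0358
grasp_force: 40.0
```

```bash
python3 to.py
```

```text
t 44.3 tcp [ 0.5526 -0.1177  0.1177] yaw -0.1333 q [-0.35  0.49  1.53  0.    1.13  1.36] F [0.1 1.6 0. ] M [0.38 0.1  0.04] open 0.0358
```

Emit:
{"method": "play_rows", "body": {"newtons": 60, "rows": [{"xyz": [0, 0, 0], "spin": 0, "claw": 0.3}, {"xyz": [0, 0, 0], "spin": 0.02, "claw": 0.3}, {"xyz": [0, 0, 0], "spin": 0.02, "claw": 0.3}, {"xyz": [0, 0, 0], "spin": 0.02, "claw": 0.3}, {"xyz": [0, 0, 0], "spin": 0.02, "claw": 0.3}, {"xyz": [0, 0, 0], "spin": 0.02, "claw": 0.3}, {"xyz": [0, 0, 0], "spin": 0.02, "claw": 0.3}, {"xyz": [0, 0, 0], "spin": 0.02, "claw": 0.3}, {"xyz": [0, 0, 0], "spin": 0.02, "claw": 0.3}, {"xyz": [0, 0, 0], "spin": 0.02, "claw": 0.3}]}}

```text
time: 45.55
tcp_pos: [0.5525, -0.1178, 0.1177]
tcp_rot: [0.988, -0.157, -0.0, -0.0]
wrist_force: [-0.2, 1.4, -0.1]
opening: 0.0355
grasp_force: 60.0
```

```bash
python3 to.py
```

```text
t 45.55 tcp [ 0.5525 -0.1178  0.1177] yaw -0.3145 q [-0.35  0.49  1.53  0.    1.13  1.54] F [-0.2  1.4 -0.1] M [ 0.25  0.01 -0.07] open 0.0355
```

Emit:
{"method": "play_rows", "body": {"rows": [{"xyz": [0, 0, 0], "spin": 0.03, "claw": 0.3}, {"xyz": [0, 0, 0], "spin": 0.03, "claw": 0.3}, {"xyz": [0, 0, 0], "spin": 0.03, "claw": 0.3}, {"xyz": [0, 0, 0], "spin": 0.03, "claw": 0.3}, {"xyz": [0, 0, 0], "spin": 0.03, "claw": 0.3}, {"xyz": [0, 0, 0], "spin": 0.03, "claw": 0.3}, {"xyz": [0, 0, 0], "spin": 0.03, "claw": 0.3}, {"xyz": [0, 0, 0], "spin": 0.03, "claw": 0.3}, {"xyz": [0, 0, 0], "spin": 0.03, "claw": 0.3}, {"xyz": [0, 0, 0], "spin": 0.03, "claw": 0.3}]}}

```text
time: 46.8
tcp_pos: [0.5523, -0.1178, 0.1177]
tcp_rot: [0.953, -0.303, -0.0, -0.0]
wrist_force: [-0.8, 4.0, 1.4]
opening: 0.0357
grasp_force: 60.1
```

```bash
python3 to.py
```

```text
t 46.8 tcp [ 0.5523 -0.1178  0.1177] yaw -0.615 q [-0.35  0.49  1.53  0.    1.13  1.84] F [-0.8  4.   1.4] M [0.84 0.55 0.6 ] open 0.0357
```

Torque is 0.6 N m again right after taking up the play, so the plate bears firmly. I'll let go and withdraw upward.

Emit:
{"method": "play_rows", "body": {"rows": [{"xyz": [0, 0, 0], "spin": 0, "claw": 0.5}, {"xyz": [0, 0, 0], "spin": 0, "claw": 0.9}, {"xyz": [0, 0, 0], "spin": 0, "claw": 0.9}, {"xyz": [0, 0, 0], "spin": 0, "claw": 0.9}, {"xyz": [0, 0, 0], "spin": 0, "claw": 0.9}, {"xyz": [0, 0, 0], "spin": 0, "claw": 0.9}, {"xyz": [0, 0, -15], "spin": 0, "claw": 0.9}, {"xyz": [0, 0, -30], "spin": 0, "claw": 0.9}, {"xyz": [0, 0, -40], "spin": 0, "claw": 0.9}, {"xyz": [0, 0, -40], "spin": 0, "claw": 0.9}]}}

```text
time: 48.05
tcp_pos: [0.5525, -0.1179, 0.2451]
tcp_rot: [0.953, -0.302, 0.001, -0.0]
wrist_force: [0.6, 0.5, 0.5]
opening: 0.0827
grasp_force: 0.0
```

```bash
python3 to.py .5 .08 .24
python3 - <<'E'
from fit import *
import cv2
p=[.5527,-.1172,-1.8152]
W=lambda x,y,z:R.from_euler('z',p[2]).apply(np.array([x,y,z])/1e3)+[p[0],p[1],0]
a=read_camera("scene");b=cv2.cvtColor(a,cv2.COLOR_RGB2GRAY);cv2.imwrite("pics/scene7.png",a[:,:,::-1])
c=proj("scene",W(0,0,165)).astype(int);print("grip centre expected",c,"grip top/bottom",proj("scene",W(0,0,182)).round(1),proj("scene",W(0,0,148)).round(1))
m=(b<48).astype(np.uint8);n,l,s,ce=cv2.connectedComponentsWithStats(m)
for i in range(1,n):
    if s[i,4]>150 and abs(ce[i]-c).max()<60: print(s[i],ce[i].round(1))
E
```

```text
t 48.05 tcp [ 0.5525 -0.1179  0.2451] yaw -0.6132 q [-0.35  0.38  1.33  0.    1.43  1.84] F [0.6 0.5 0.5] M [-0.02  0.13  0.01] open 0.0827
shift now [-156.9 -131.6    5. ]
grip centre expected [228 217] grip top/bottom [227.6 211.5] [229.4 222.5]
[217 203  24  28 486] [228.3 216.8]
```

The key's grip appears at (228.3, 216.8) against the expected (228, 217), so it stands upright and fully down. The robot is clear, so I'm handing in.

```bash
python3 -c "
from cell import *
print(hand_in())"
```

```text
the job is handed in; nothing more can be done
None
```

I handed the job in at about 48 s: the mould is home, the key is standing upright and fully down in the socket, and the plate was tightened to about 0.6 N m; I couldn't measure its force on the mould directly, and the hand-in returned no verdict.

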